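# Check a frame for square with the slide rule

## Robot

A 6-joint arm with a two-finger parallel gripper is mounted at the origin on the work surface. World frame = base frame: x ahead of the robot, y to its left, z up, the work surface at z = 0. Lengths are in m, angles in degrees, forces in N, time in s.
With the tool pointing down it reaches from about 0.35 to 0.875 m from the base axis. Payload 4.2 kg.
Tool frame: the origin (TCP) lies between the finger pads; the fingertips stand 17 mm ahead of it and the grasp point (between the pads) lies 2 mm behind it; z points along the fingers, y is the direction in which the jaws open and shut (so a half turn about z gives the same grasp; the last joint's range is limited). The gripper opens to 87 mm and grips with 3 to 60 N. Pads are 19 mm wide; open, the fingers measure 117 mm over their backs; the gripper's body (75 mm by 190 mm) begins 51 mm behind the grasp point.
Start: joints at [91.765, 22.042, 0.453, 0, -68.411, -14.817], TCP at [0.141, 0.609, 0.24] pointing down, gripper open.
Joint ranges: [-179.83, 179.83], [-69.29, 118.12], [-61.27, 80.66], [-181.25, 117.63], [-171.15, -9.14], [-177.46, 177.46]. Speed limits (degrees/s): [159.86, 159.86, 180, 180, 180, 180].

## Interface

Orientations are given as a 3x3 rotation matrix whose columns are the frame's x, y, z axes.
In Python, from station import r gives the robot as it stands.
- The arm moves only by the shell command python3 -m creep 'ROWS'. ROWS is JSON, a list of rows, each a list of 7 numbers: the opening, from 0 (shut) to 1 (fully open), then the shift along the tool's x, y, z scaled (see below), then the turn, a rotation vector about the tool's x, y, z scaled (see below). A call has 1 to 5 rows; each row is the pose to reach, as a shift and turn from the pose measured when the call began, along the tool's axes at that moment, turning the shorter way round; what a row does not reach only later rows make up. The controller multiplies each number of a shift by 300 mm and each number of a turn by 180 degrees. A row lasts 1/12 s, in which the tool goes at most 41.7 mm and 7.16 degrees, less where a joint would pass 70% of its speed; a pose out of reach is approached as far as the arm can. A call with a number of a shift or a turn outside -1 to 1 is refused whole. A call with a gripper value outside its range is refused whole. The fingers move at their own pace and stop on an object; the grip force is fixed at half the most. Time passes only in rows, so rows that repeat a pose let the fingers close. It gives the time, the measured TCP pose, the force and the opening at its end, in the units of the state.
- r.sense(): the state, without advancing time (a new reading comes with each control period).
- r.capture(name): name is "scene" or "top" or "wrist"; returns the picture (400x640x3 uint8, blue, green, red); there is no depth.
- r.camera_model(name): a dict with "mtx" (3x3 intrinsics, pixels), "R" (3x3) and "t" (3): a world point X has camera coordinates R X + t; the wrist camera has in their place "mount" (4x4, takes a point from camera to tool coordinates, whose origin is the TCP and whose axes are the flange's). Camera axes: x right, y down, z forward; pixel columns grow to the right and rows downward; lengths in m; the calibration is good to about 2 mm. A picture is of the moment at which its call begins: read the wrist's pose just before it. camera_model takes no time and is no camera call.
- r.finish_job(): hands the job in, once; it reports no verdict.
Trained networks look in the newest picture that a camera, given by its name, has taken for a name from the list of things; names that differ only in an ending like _2 or _b are one class to them, and where a whole thing is asked for, a point or a joint stands for the part that bears it (a point fixed in the world has none). Each returns a list of dicts, best first, with "score" (0 to 1); they miss things now and then, are a little off and sometimes report something else, mostly with a low value. They report only what shows in the picture. A call takes as long as a camera call. They do not tell look-alikes from the thing itself.
- r.recognise(camera, target): "rect" ([left, top, right, bottom] as shares, 0 to 1, of the picture: columns of its width, rows of its height, round what is visible of it).
- r.outline_of(camera, target): "pixels" (400x640 bool, what is visible of it) and "rect" ([left, top, right, bottom] as shares, 0 to 1, of the picture: columns of its width, rows of its height, round what is visible of it).
The state is a dict: "time_s": time; "joints": joint angles; "joint_velocities": joint speeds; "effort": joint torques, N m; "tcp_pos": TCP position; "ee_rot": TCP orientation; "wrist_force": force on the tool from outside, world axes, zero at the start; "moment": the same for the moment, N m; "gripper_width": opening from 0.0 (shut) to 1.0 (fully open).
Only numpy, scipy, OpenCV 4.12 (cv2) and the standard library are available. Lean on these libraries where they do the work, as an engineer would, in place of code of your own. Each camera call takes 0.05 s, during which the arm holds its last target.

## Task

Check the aluminium frame for square with the slide rule: hook the rule's eye over the near left stud and gently slide the tongue out until it bears on the far right stud with the eye drawn tight, then measure the other diagonal the same way from the near right stud, and leave the rule lying there as set. Do not press so hard that the frame racks, and leave the other things alone. Then slide the marker to the end of its track on the side of the near stud from which the longer diagonal starts, or to the middle of the track if the two diagonals agree within 3 mm.

Things in the scene. Friction and masses are not known exactly. Their poses are not given: they have to be found in the camera images.
- board: Plywood checking board, 265 x 215 x 16 mm, fixed on the bench; it carries the frame and the marker track. Origin at bench height under the centre of the frame as it would be if square; x points away from the robot (near rail to far rail), y to the left, z up.
- rule: Loose slide rule, about 200 to 250 mm long: a steel channel 22 mm wide and 9 mm high with a round eye at its tail (ring 30 mm outside, hole 18 mm, 8 mm thick), and a tongue that slides out at the other end. Mass about 0.2 kg. It lies flat, eye pointing roughly to the robot, tip away. Origin at the centre of the eye's hole, on the underside; x runs along the rule to the tip, z up.
- grip (a point): Centre of the black grip block that is fixed on the tongue: 32 mm along the rule, 18 mm across, from 15 to 49 mm above the rule's underside (centre at 32 mm); it sits 108 mm plus the tongue's reading from the eye. Moving it moves the tongue in the channel. Axes as the rule.
- tip (a point): Middle of the flat end face of the tongue's T-shaped tip (32 mm wide, 14 mm high, with a rounded runner underneath that slides on the frame), 7 mm above the rule's underside, 186 mm plus the tongue's reading from the eye. Axes as the rule.
- tongue (a joint): The rule's reading in m: 0 all the way in, 0.05 all the way out. Stiff: it needs about 2.5 N to slide and stays where it is left. At the start between 0 and 0.008.
- stud_near_left (a point): Stud at the frame's near left corner, 12 mm thick, 14 mm high with a tapered top, standing on the frame's top (36 mm above the bench). The point is the centre of the stud's foot, on the frame's top. The rule's eye fits over the stud with 3 mm to spare all round. The near rail is fixed.
- stud_near_right (a point): Stud at the near right corner, the same; 150 mm from the near left one.
- stud_far_left (a point): Stud at the far left corner, the same, on the far rail. If the frame is square it lies 150 mm beyond the near left stud; the racked frame has shifted sideways by up to 7.5 mm. A push of around 18 N along a diagonal racks the frame.
- stud_far_right (a point): Stud at the far right corner, the same, on the far rail, 150 mm from the far left one. With the eye drawn tight on a near stud and the tip touching the opposite far stud, the rule reads the distance between the stud centres less 195 mm (about 12 to 23 mm).
- far_rail: Far rail of the frame, an aluminium bar 186 x 36 x 20 mm with its two studs; it can shift left and right as the frame racks. Origin at its middle, underside; axes as the board.
- marker_grip (a point): Centre of the upright steel marker (22 mm along x, 16 mm along y, from 24 to 64 mm above the bench; the point is at 51 mm) that slides left and right on the track at the board's near edge, 135 mm nearer the robot than the frame's centre. It slides 60 mm either side of the middle with about 1.5 N and stays where it is left. Axes as the board.
- bearing: Bystander: a ball-bearing ring lying inside the frame's opening, 52 mm across, 14 mm high, below the level of the frame's top.
- carton: Bystander: a small white carton, 90 x 70 x 50 mm, on the bench beside the board, on the side where the rule is not.
- flat_carton: Bystander: a flat white carton, 130 x 100 x 28 mm, far right.
- pulley: Bystander: a dark steel V-pulley lying flat, 80 mm across, 26 mm high, far left.
- filter_can: Bystander: a black canister, 72 mm across, 85 mm high, near right.
- wrench: Bystander: a steel wrench, 170 mm long, lying near left.
- bushing: Bystander: a flanged brass bushing, 36 mm across, 30 mm high, beyond the board.
Not all that is in view belongs to the job. Of the things like the rule, leave any that is orange; of the rest the larger one is meant.

How it is judged:
By the outcome, as a careful person would: the job done as asked, in the order asked, and still so for the second after the job is handed in, with the robot touching nothing.
It also fails if it takes over 72 s, if anything falls off the work surface, if the arm or the gripper's body presses on something with over 40 N, if the wrist force passes 120 N, or if a joint passes its speed limit or range.

## Working session

There is one attempt and no reset: what is moved stays moved. The work goes in short steps, Python scripts to look and compute and a shell command to move; the robot and the scene stay as the last step left them, time stands still between calls to the robot, and variables do not carry over. Pictures are saved under pics/ and viewed, and the job is handed in when it is done.

```bash
ls; mkdir -p pics; python3 - <<'E'
from station import r
import cv2,json
print(r.sense())
for n in ["scene","top","wrist"]:
    im=r.capture(n); cv2.imwrite(f"pics/{n}0.png",im)
    m=r.camera_model(n); print(n,m)
E
```

```text
pics
{'time_s': 0.0, 'joints': array([ 9.17649649e+01,  2.20903704e+01,  3.81310807e-01, -2.99858741e-02,
       -6.84128091e+01, -1.48169793e+01]), 'joint_velocities': array([ 0.03047131,  0.01390547, -0.02900055,  0.04148535, -0.05922309,
        0.01217628]), 'effort': array([ 9.37012082e-04, -3.90659058e+01,  1.87403780e+01,  4.21977371e+00,
        1.09325635e-02, -1.93255910e-04]), 'tcp_pos': array([0.14099034, 0.608309  , 0.23847158]), 'ee_rot': array([[ 9.74121844e-01, -2.26023133e-01, -4.20903259e-04],
       [-2.26023513e-01, -9.74119494e-01, -2.14094046e-03],
       [ 7.38920009e-05,  2.18067090e-03, -9.99997620e-01]]), 'wrist_force': array([-0.62539387,  0.3935501 , -0.48755357]), 'moment': array([-0.01028998, -0.01017812,  0.05254293]), 'gripper_width': 1.0040487309583053}
scene {'mtx': array([[481.30456405,   0.        , 319.23791115],
       [  0.        , 481.30456405, 201.49757107],
       [  0.        ,   0.        ,   1.        ]]), 'R': array([[ 0.79744004,  0.60339493,  0.00198722],
       [ 0.37227436, -0.48939646, -0.78860821],
       [-0.47486965,  0.62960755,
[... 257 characters left out ...]
6869, -0.99911303, -0.00534159],
       [-0.97542144,  0.04193477, -0.21632033],
       [ 0.21635246, -0.00382511, -0.97630783]]), 't': array([0.0093796 , 0.52639547, 1.31508987])}
wrist {'mtx': array([[302.89903026,   0.        , 317.12274584],
       [  0.        , 302.89903026, 199.92621455],
       [  0.        ,   0.        ,   1.        ]]), 'mount': array([[ 3.59126711e-04, -9.68006541e-01, -2.50924706e-01,
         6.80744012e-02],
       [ 9.99999924e-01,  3.09125533e-04,  2.38681740e-04,
         1.25580297e-05],
       [-1.53478252e-04, -2.50924772e-01,  9.68006578e-01,
        -1.44910318e-01],
       [ 0.00000000e+00,  0.00000000e+00,  0.00000000e+00,
         1.00000000e+00]])}
```

View pics/scene0.png

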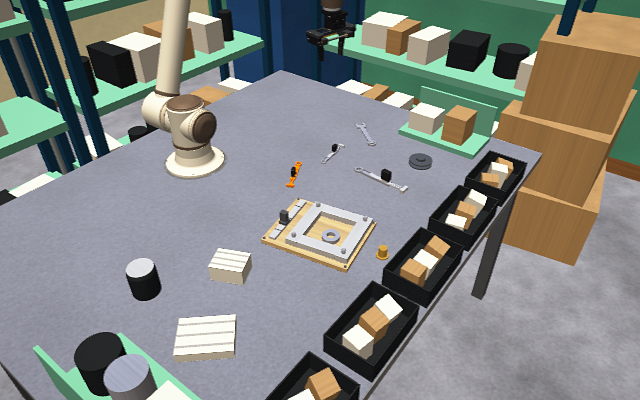

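View pics/top0.png

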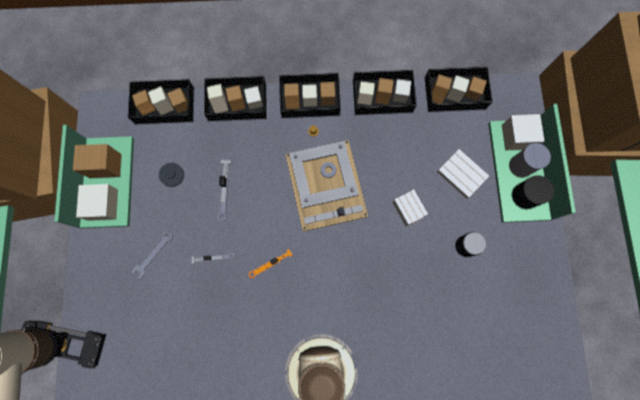

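View pics/wrist0.png

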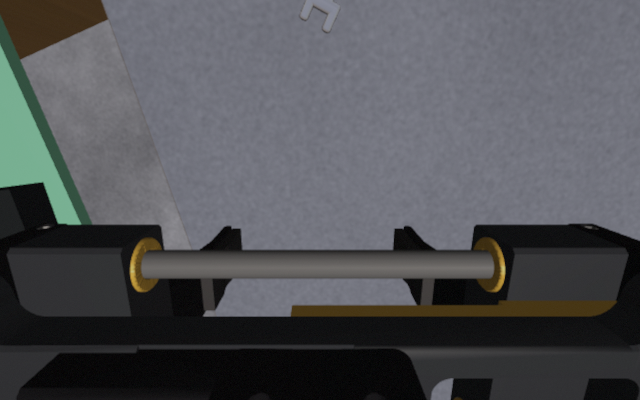

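```bash
cat > h.py <<'E'
import numpy as np, cv2
from station import r
def cam(n):
    m=r.camera_model(n)
    if n=="wrist":
        s=r.sense(); T=np.eye(4);T[:3,:3]=s["ee_rot"];T[:3,3]=s["tcp_pos"]
        C=T@np.array(m["mount"]); R=C[:3,:3].T; t=-R@C[:3,3]
    else: R,t=np.array(m["R"]),np.array(m["t"])
    return np.array(m["mtx"]),R,t
def back(c,uv,z):
    K,R,t=c; d=R.T@np.linalg.inv(K)@np.array([uv[0],uv[1],1.]); o=-R.T@t
    return o+d*(z-o[2])/d[2]
def proj(c,X):
    K,R,t=c; p=K@(R@np.array(X,float)+t); return p[:2]/p[2]
def tri(obs):
    A=[];b=[]
    for c,uv in obs:
        K,R,t=c; d=R.T@np.linalg.inv(K)@np.array([uv[0],uv[1],1.]); d/=np.linalg.norm(d); o=-R.T@t
        P=np.eye(3)-np.outer(d,d); A.append(P); b.append(P@o)
    return np.linalg.lstsq(np.vstack(A),np.hstack(b),rcond=None)[0]
def crop(im,x0,y0,x1,y1,s,name):
    cv2.imwrite(name,cv2.resize(im[y0:y1,x0:x1],None,fx=s,fy=s,interpolation=cv2.INTER_CUBIC))
E
python3 - <<'E'
from h import *
t=cv2.imread("pics/top0.png"); s=cv2.imread("pics/scene0.png")
crop(t,180,130,280,280,4,"pics/t_rules.png")
crop(t,280,130,380,235,5,"pics/t_board.png")
crop(s,250,180,410,275,5,"pics/s_board.png")
ct=cam("top")
for n,uv,z in [("rule eye",(222,216),.008),("rule tip",(225,162),.01),("grip",(223,181),.049),("board c",(327,186),.016)]: print(n,back(ct,uv,z))
E
```

```text
rule eye [0.48780433 0.29689554 0.008     ]
rule tip [0.668601   0.28749923 0.01      ]
grip [0.5933271  0.28533322 0.049     ]
board c [ 0.57080702 -0.04590123  0.016     ]
```

View pics/t_rules.png

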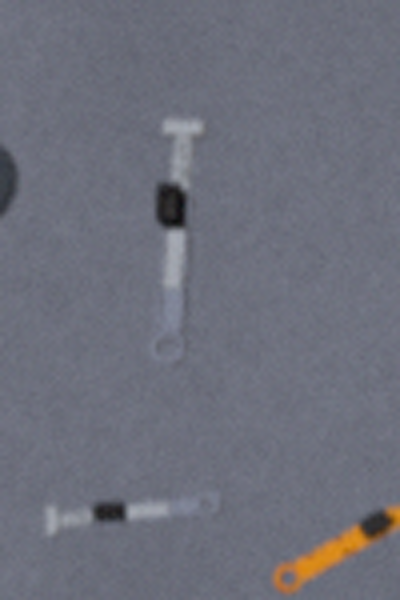

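View pics/t_board.png

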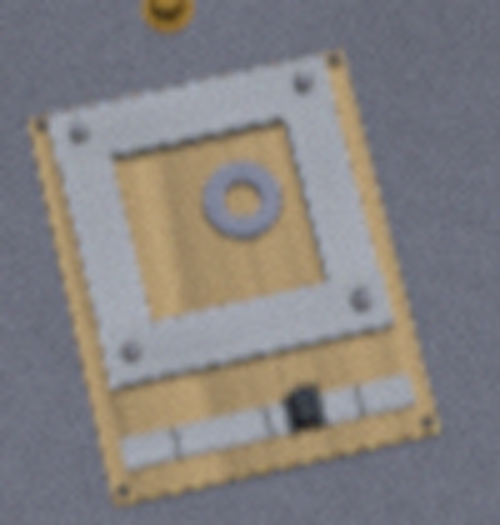

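View pics/s_board.png

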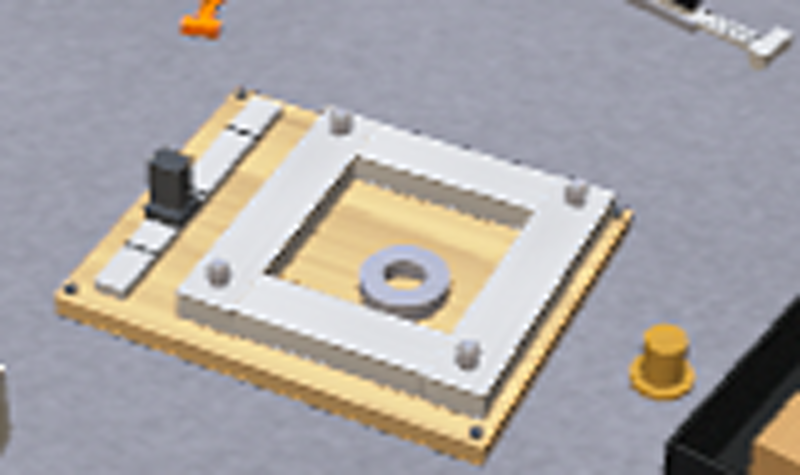

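Three rules: the orange one at top (270,263), a small grey one at (212,258), and the large grey one at (223,190). The large grey one is meant, because it's not orange and spans ~54 px against ~40 px, which is confirmed in the crop. I'll move over it now.

```bash
cat >> h.py <<'E'
def go(x,y,z,yaw=None,n=5):
    "print scaled shift/turn from current pose to TCP target with tool down, tool x at yaw deg"
    from scipy.spatial.transform import Rotation as Ro
    s=r.sense(); R=s["ee_rot"]; d=R.T@(np.array([x,y,z])-s["tcp_pos"])
    rv=np.zeros(3)
    if yaw is not None:
        a=np.radians(yaw); T=np.array([[np.cos(a),np.sin(a),0],[np.sin(a),-np.cos(a),0],[0,0,-1.]])
        rv=Ro.from_matrix(R.T@T).as_rotvec(degrees=True)
    print("pos",s["tcp_pos"].round(4),"yaw",np.degrees(np.arctan2(R[1,0],R[0,0])).round(2),"t",s["time_s"])
    print("shift",(d/0.3).round(4),"turn",(rv/180).round(4),"rows",np.ceil(max(np.linalg.norm(d)/.0417,np.linalg.norm(rv)/7.16)))
E
python3 -m creep '[[1,0.62,0.28,0,0,0,0],[1,0.62,0.28,0,0,0,0],[1,0.62,0.28,0,0,0,0],[1,0.62,0.28,0,0,0,0],[1,0.62,0.28,0,0,0,0]]'
python3 -c "
from h import *
go(.56,.29,.24,-3)"
```

```text
time_s: 0.57
tcp_pos: [0.3045, 0.4828, 0.2387]
ee_rot: [[0.974, -0.226, -0.001], [-0.226, -0.974, -0.002], [-0.0, 0.002, -1.0]]
wrist_force: [1.0, 0.7, -0.0]
gripper_width: 0.999
pos [0.3045 0.4828 0.2387] yaw -13.05 t 0.5667
shift [ 0.9749  0.4337 -0.0035] turn [ 0.0008  0.0001 -0.0558] rows 8.0
```

```bash

python3 -m creep '[[1,0.975,0.434,0,0,0,-0.056],[1,0.975,0.434,0,0,0,-0.056],[1,0.975,0.434,0,0,0,-0.056],[1,0.975,0.434,0,0,0,-0.056],[1,0.975,0.434,0,0,0,-0.056]]'
python3 -c "
from h import *
go(.56,.29,.24,-3)"
```

```text
time_s: 0.98
tcp_pos: [0.4682, 0.3589, 0.2388]
ee_rot: [[0.999, -0.052, -0.001], [-0.052, -0.999, -0.003], [-0.001, 0.003, -1.0]]
wrist_force: [0.5, 0.9, -0.1]
gripper_width: 1.0
pos [0.4682 0.3589 0.2388] yaw -2.96 t 0.9833
shift [ 0.3176  0.2134 -0.0037] turn [0.0008 0.0002 0.0002] rows 3.0
```

```bash

python3 -m creep '[[1,0.318,0.213,0,0,0,0],[1,0.318,0.213,0,0,0,0],[1,0.318,0.213,0,0,0,0],[1,0.318,0.213,0,0,0,0]]'
python3 -c "
from h import *
im=r.capture('wrist'); cv2.imwrite('pics/w1.png',im)
go(.56,.29,.24,-3)
for n in ['rule','grip','tip']:
    for d in r.recognise('wrist',n)[:2]: print(n,d['score'],(np.array(d['rect'])*[640,400,640,400]).round(1))
"
```

```text
time_s: 1.32
tcp_pos: [0.5639, 0.2862, 0.2378]
ee_rot: [[0.998, -0.058, -0.001], [-0.058, -0.998, -0.004], [-0.001, 0.004, -1.0]]
wrist_force: [-0.5, 1.0, -0.0]
gripper_width: 1.0
pos [0.562  0.2876 0.2377] yaw -3.25 t 1.3667
shift [-0.0072 -0.0075 -0.0077] turn [ 0.0012  0.0006 -0.0014] rows 1.0
rule 0.68 [297.8  85.3 326.9 245. ]
rule 0.54 [514.  162.4 640.  222. ]
grip 0.84 [293.6  81.8 327.1 199.2]
tip 0.75 [297.6  84.8 322.8 200.9]
```

View pics/w1.png

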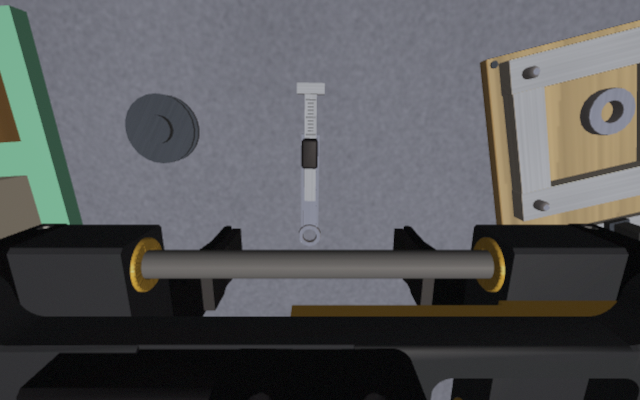

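The wrist image shows the large rule with its tip end at (311,84), grip at (309,153) and eye at (310,235). The left studs show at (531,72) and (541,205).

```bash

python3 -c "
from h import *
im=cv2.imread('pics/w1.png'); c=cam('wrist')
crop(im,280,75,340,250,4,'pics/w1c.png'); crop(im,480,20,640,240,4,'pics/w1b.png')
for n,uv,z in [('eye',(310,235),.008),('tipend top',(310.5,83),.014),('griptop',(309,153),.049)]: print(n,back(c,uv,z).round(4))
"
```

```text
eye [0.4827 0.303  0.008 ]
tipend top [0.6701 0.2916 0.014 ]
griptop [0.5942 0.2969 0.049 ]
```

View pics/w1c.png

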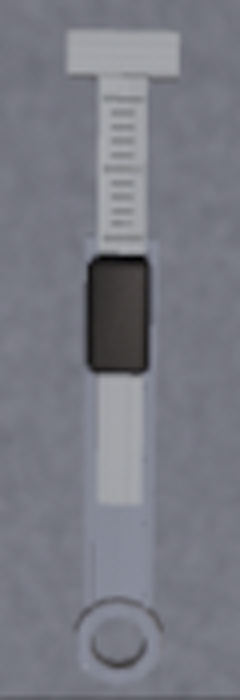

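```bash

python3 -c "
from h import *
go(.5928,.2966,.12,-3.5)
go(.5928,.2966,.033,-3.5)
"
```

```text
pos [0.5596 0.2903 0.2385] yaw -2.95 t 1.5167
shift [ 0.11   -0.0277  0.3948] turn [0.0009 0.0005 0.0031] rows 3.0
pos [0.5596 0.2903 0.2385] yaw -2.95 t 1.5167
shift [ 0.1105 -0.0285  0.6848] turn [0.0009 0.0005 0.0031] rows 5.0
```

```bash

python3 -m creep '[[1,0.11,-0.028,0.395,0,0,0.003],[1,0.11,-0.028,0.395,0,0,0.003],[1,0.11,-0.028,0.395,0,0,0.003],[1,0.11,-0.028,0.395,0,0,0.003]]'
python3 -c "
from h import *
go(.5928,.2966,.033,-3.5)
im=r.capture('wrist'); cv2.imwrite('pics/w2.png',im)
"
```

```text
time_s: 1.85
tcp_pos: [0.5882, 0.2953, 0.1101]
ee_rot: [[0.998, -0.061, -0.016], [-0.061, -0.998, -0.012], [-0.015, 0.013, -1.0]]
wrist_force: [-1.7, -0.6, -1.7]
gripper_width: 1.0
pos [0.5882 0.2953 0.1101] yaw -3.5 t 1.85
shift [ 0.0189 -0.0086  0.2568] turn [0.004  0.0049 0.    ] rows 2.0
```

View pics/w2.png

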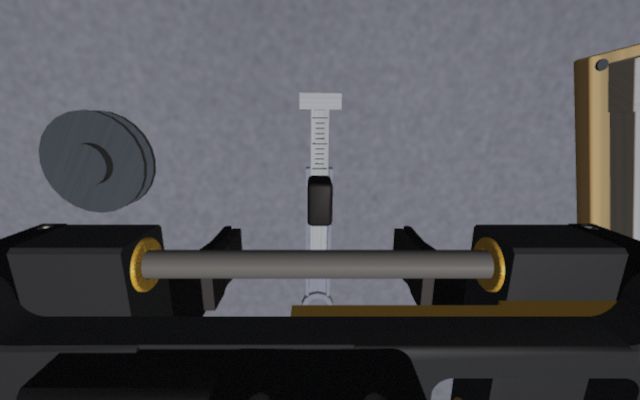

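The rule is centred between the jaws, with the grip at (320,200), so I can descend.

```bash

python3 -m creep '[[1,0.016,-0.004,0.13,0.003,0.004,0],[1,0.016,-0.004,0.2,0.003,0.004,0],[1,0.016,-0.004,0.25,0.003,0.004,0],[1,0.016,-0.004,0.256,0.003,0.004,0],[1,0.016,-0.004,0.256,0.003,0.004,0]]'
python3 -c "
from h import *
go(.5928,.2966,.033,-3.5)
c=cam('wrist')
im=r.capture('wrist'); cv2.imwrite('pics/w3.png',im)
"
```

```text
time_s: 2.32
tcp_pos: [0.5941, 0.2976, 0.0399]
ee_rot: [[0.998, -0.058, 0.005], [-0.058, -0.998, 0.0], [0.005, -0.001, -1.0]]
wrist_force: [0.4, -0.4, -0.0]
gripper_width: 0.998
pos [0.5941 0.2976 0.0399] yaw -3.3 t 2.3167
shift [-0.0041  0.0034  0.0231] turn [-0.0002 -0.0015  0.0011] rows 1.0
```

View pics/w3.png

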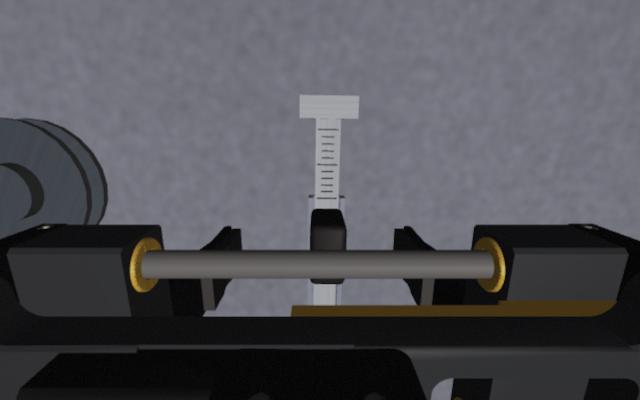

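```bash

python3 -c "
from h import *
c=cam('wrist')
print(back(c,(329,95),.014).round(4), back(c,(328.5,215),.049).round(4), back(c,(326,197),.009).round(4))
go(.5928,.292,.033,-3.5)
"
```

```text
[0.6763 0.2868 0.014 ] [0.6196 0.291  0.049 ] [0.6186 0.2912 0.009 ]
pos [0.5948 0.2979 0.0409] yaw -3.31 t 2.3667
shift [-0.0056  0.02    0.0263] turn [-0.0006 -0.002   0.0011] rows 1.0
```

```bash

python3 -c "
from h import *
go(.599,.2918,.033,-3.5)
"
python3 -m creep '[[1,0.015,0.020,0.0265,0,-0.002,0],[1,0.015,0.020,0.0265,0,-0.002,0],[1,0.015,0.020,0.0265,0,-0.002,0],[1,0.015,0.020,0.0265,0,-0.002,0]]'
python3 -c "
from h import *
go(.599,.2918,.033,-3.5)
c=cam('wrist')
im=r.capture('wrist'); cv2.imwrite('pics/w4.png',im)
"
```

```text
pos [0.5948 0.2979 0.0409] yaw -3.31 t 2.3667
shift [0.0151 0.0195 0.0264] turn [-0.0006 -0.002   0.0011] rows 1.0
time_s: 2.7
tcp_pos: [0.5994, 0.2917, 0.0339]
ee_rot: [[0.998, -0.058, 0.001], [-0.058, -0.998, 0.003], [0.001, -0.003, -1.0]]
wrist_force: [0.6, 0.3, 0.5]
gripper_width: 1.001
pos [0.5994 0.2917 0.0339] yaw -3.33 t 2.7
shift [-0.0015 -0.0003  0.0029] turn [-0.0009 -0.0003  0.0009] rows 1.0
```

View pics/w4.png

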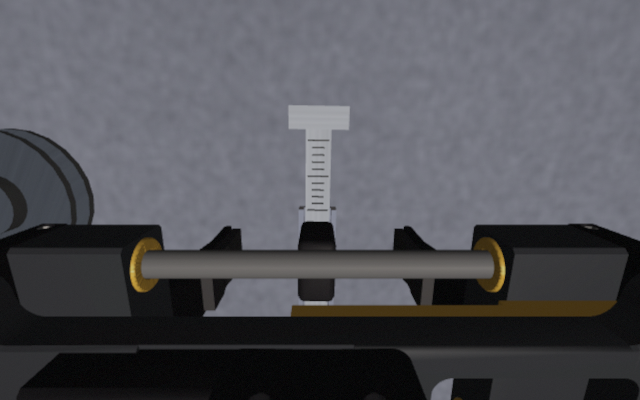

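Centred now (grip at columns 299–334), so I'll close the jaws.

```bash

python3 -m creep '[[0,0,0,0,0,0,0],[0,0,0,0,0,0,0],[0,0,0,0,0,0,0],[0,0,0,0,0,0,0],[0,0,0,0,0,0,0]]'
python3 -m creep '[[0,0,0,0,0,0,0],[0,0,0,0,0,0,0]]'
python3 -c "
from h import *
c=cam('wrist')
im=r.capture('wrist'); cv2.imwrite('pics/w5.png',im)
cv2.imwrite('pics/t5.png',r.capture('top'))
go(.599,.2918,.033,-3.5)
"
```

```text
time_s: 3.17
tcp_pos: [0.5993, 0.2917, 0.0336]
ee_rot: [[0.998, -0.058, 0.001], [-0.058, -0.998, 0.002], [0.001, -0.002, -1.0]]
wrist_force: [-0.0, -0.6, -0.5]
gripper_width: 0.707
time_s: 3.33
tcp_pos: [0.5992, 0.2917, 0.0335]
ee_rot: [[0.998, -0.058, 0.001], [-0.058, -0.998, 0.002], [0.001, -0.002, -1.0]]
wrist_force: [-0.4, 0.0, -0.0]
gripper_width: 0.554
pos [0.5992 0.2917 0.0335] yaw -3.32 t 3.4333
shift [-0.0008 -0.0002  0.0017] turn [-0.0008 -0.0002  0.001 ] rows 1.0
```

View pics/w5.png

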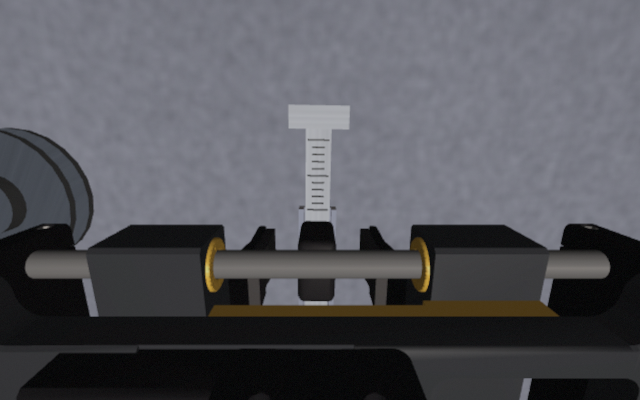

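```bash

python3 -m creep '[[0,0,0,0,0,0,0],[0,0,0,0,0,0,0],[0,0,0,0,0,0,0],[0,0,0,0,0,0,0],[0,0,0,0,0,0,0]]'
python3 -m creep '[[0,0,0,0,0,0,0],[0,0,0,0,0,0,0]]'
python3 -c "
from h import *
c=cam('wrist')
im=r.capture('wrist'); cv2.imwrite('pics/w6.png',im)
go(.599,.2918,.12,-3.5)
"
```

```text
time_s: 3.85
tcp_pos: [0.5993, 0.2918, 0.0335]
ee_rot: [[0.998, -0.058, 0.001], [-0.058, -0.998, 0.003], [0.001, -0.003, -1.0]]
wrist_force: [-0.3, 0.6, -0.2]
gripper_width: 0.205
time_s: 4.02
tcp_pos: [0.5993, 0.2918, 0.0335]
ee_rot: [[0.998, -0.058, 0.001], [-0.058, -0.998, 0.003], [0.001, -0.003, -1.0]]
wrist_force: [-0.2, -0.1, -0.0]
gripper_width: 0.204
pos [0.5993 0.2918 0.0335] yaw -3.31 t 4.0667
shift [-0.0007 -0.0007 -0.2883] turn [-0.0008 -0.0003  0.0011] rows 3.0
```

View pics/w6.png

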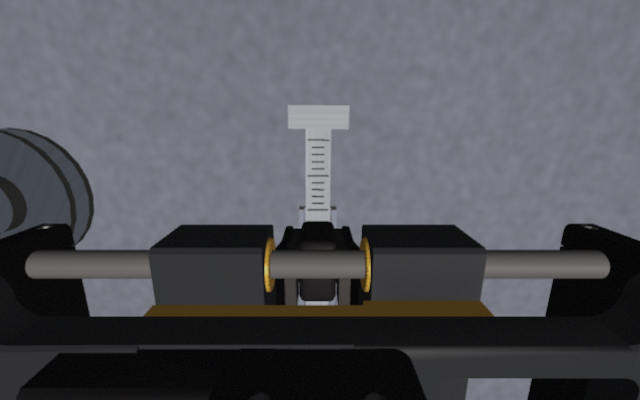

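View pics/t5.png

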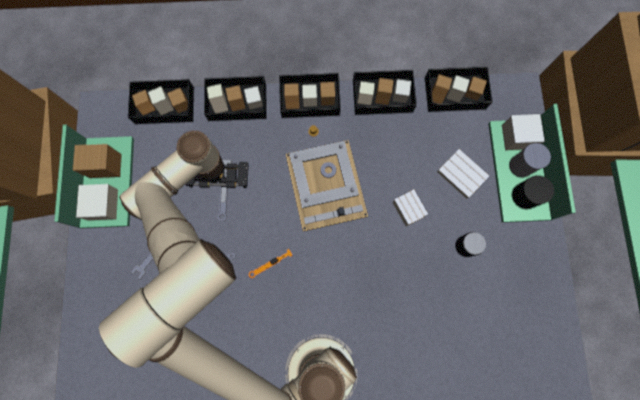

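Grip is held (opening 17.7 mm). I'll lift and go survey the studs with the wrist camera.

```bash

python3 -m creep '[[0,0,0,-0.03,0,0,0],[0,0,0,-0.1,0,0,0],[0,0,0,-0.2,0,0,0],[0,0,0,-0.3,0,0,0],[0,0,0,-0.4,0,0,0]]'
python3 -c "
from h import *
c=cam('wrist')
im=r.capture('wrist'); cv2.imwrite('pics/w7.png',im)
im=r.capture('scene'); crop(im,280,60,480,200,4,'pics/s7.png')
ct=cam('top')
P={}
for n,uv in dict(nl=(131,350),nr=(361,297),fl=(79,132),fr=(303,81)).items():
    P[n]=back(ct,(280+uv[0]/5,130+uv[1]/5),.05); print(n,P[n].round(4))
d=P['nl']-P['nr']; print('yaw',np.degrees(np.arctan2(d[1],d[0]))-90, np.linalg.norm(d))
d=P['fl']-P['fr']; print('yaw',np.degrees(np.arctan2(d[1],d[0]))-90, np.linalg.norm(d))
go(.5,-.05,.24,10)
"
```

```text
time_s: 4.48
tcp_pos: [0.5987, 0.2911, 0.1548]
ee_rot: [[0.998, -0.058, -0.0], [-0.058, -0.998, 0.002], [-0.0, -0.002, -1.0]]
wrist_force: [-0.4, 0.8, -2.5]
gripper_width: 0.205
nl [0.5198 0.0226 0.05  ]
nr [ 0.5479 -0.1241  0.05  ]
fl [0.6649 0.0509 0.05  ]
fr [ 0.6931 -0.0951  0.05  ]
yaw 10.819296354020452 0.14941014463796765
yaw 10.934709334885028 0.14870655513843622
pos [0.6021 0.2931 0.1608] yaw -3.25 t 4.5833
shift [-0.272   1.1586 -0.2784] turn [-0.0027 -0.0039 -0.0736] rows 9.0
```

View pics/w7.png

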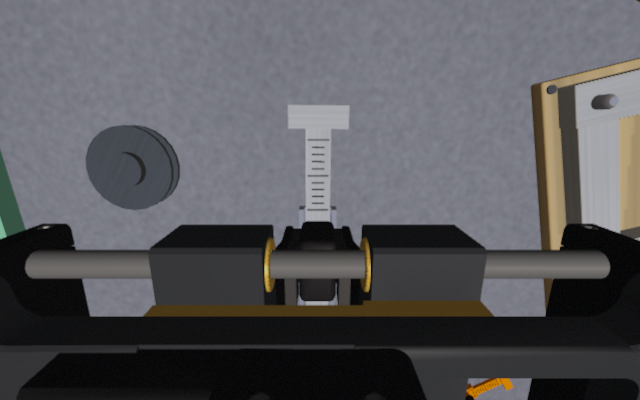

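View pics/s7.png

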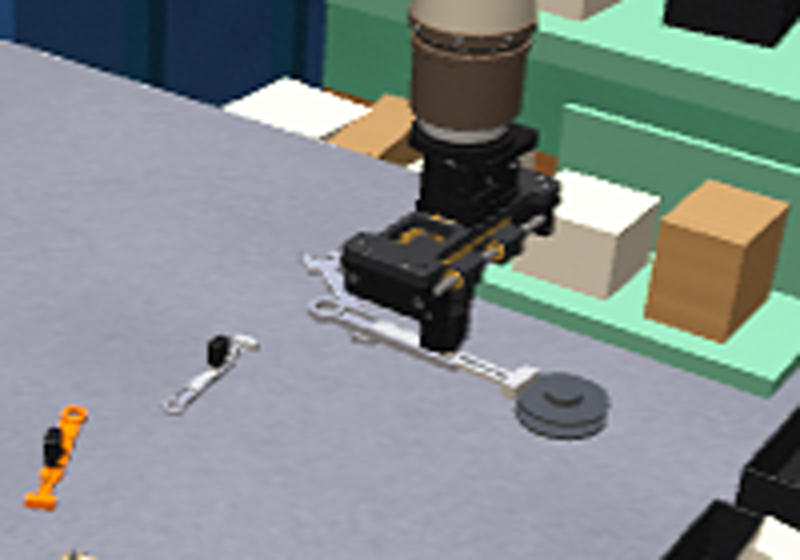

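```bash

python3 -m creep '[[0,-0.02,0.08,-0.05,0,0,-0.015],[0,-0.05,0.2,-0.12,0,0,-0.03],[0,-0.08,0.33,-0.2,0,0,-0.05],[0,-0.11,0.46,-0.25,0,0,-0.07],[0,-0.14,0.57,-0.28,0,0,-0.078]]'
python3 -c "
from h import *
go(.5,-.05,.24,10.9)
"
```

```text
time_s: 5.0
tcp_pos: [0.5491, 0.1234, 0.2436]
ee_rot: [[0.982, 0.191, 0.013], [0.19, -0.982, 0.01], [0.015, -0.007, -1.0]]
wrist_force: [0.3, -1.0, -1.1]
gripper_width: 0.201
pos [0.5491 0.1234 0.2436] yaw 10.98 t 5.0
shift [-0.2709  0.5361  0.0044] turn [-0.0022 -0.0046  0.0004] rows 5.0
```

```bash

python3 -m creep '[[0,-0.065,0.13,0,0,0,0],[0,-0.13,0.26,0,0,-0.002,0],[0,-0.2,0.39,0,-0.002,-0.004,0],[0,-0.25,0.49,0,-0.002,-0.004,0],[0,-0.27,0.535,0.004,-0.002,-0.004,0]]'
python3 -m creep '[[0,0,0,0,0,0,0],[0,0,0,0,0,0,0]]'
python3 -c "
from h import *
s=r.sense();c=cam('wrist')
im=r.capture('wrist'); cv2.imwrite('pics/w8.png',im)
np.savez('pics/w8.npz',K=c[0],R=c[1],t=c[2])
im=r.capture('scene'); cv2.imwrite('pics/s8.png',im)
go(.5,-.05,.24,10.9)
crop(cv2.imread('pics/w8.png'),160,20,480,220,2.5,'pics/w8c.png')
"
```

```text
time_s: 5.42
tcp_pos: [0.4971, -0.0532, 0.2398]
ee_rot: [[0.982, 0.187, -0.001], [0.187, -0.982, 0.001], [-0.001, -0.001, -1.0]]
wrist_force: [-0.8, 0.4, -2.5]
gripper_width: 0.209
time_s: 5.58
tcp_pos: [0.496, -0.0542, 0.2395]
ee_rot: [[0.983, 0.184, -0.002], [0.185, -0.983, 0.001], [-0.002, -0.001, -1.0]]
wrist_force: [1.0, -0.3, -1.8]
gripper_width: 0.204
pos [ 0.4972 -0.0527  0.2397] yaw 10.79 t 5.6833
shift [ 0.0108 -0.007  -0.0011] turn [-0.0004  0.0002 -0.0006] rows 1.0
```

View pics/w8.png

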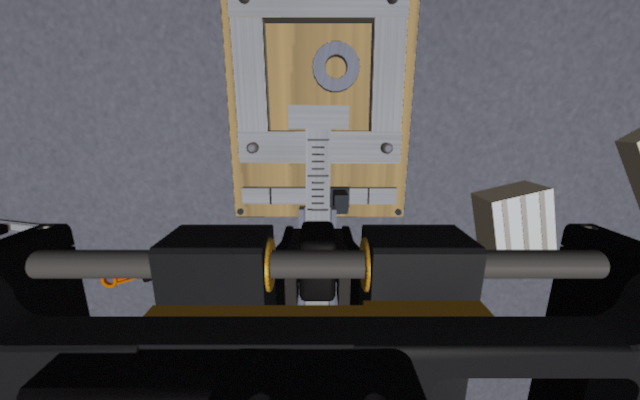

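View pics/w8c.png

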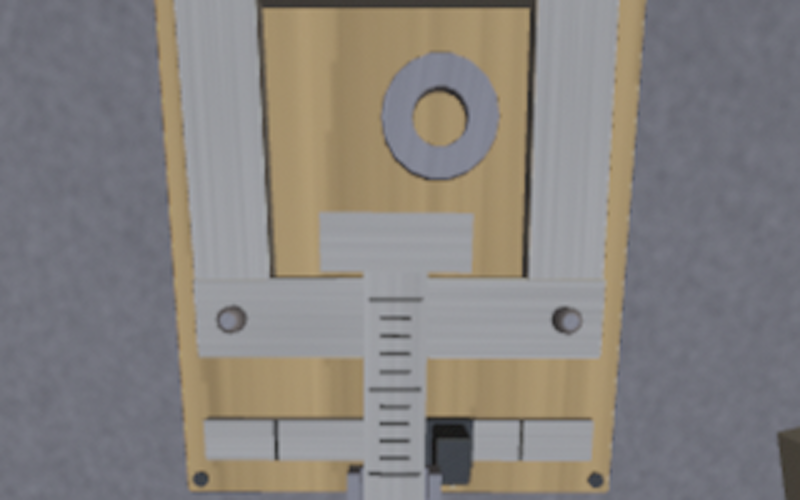

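All four studs are nearly in view (near studs at (252,148) and (387,148), far ones at the top edge). I'll step 45 mm ahead.

```bash

python3 -m creep '[[0,0.08,0,0,0,0,0],[0,0.15,0,0,0,0,0],[0,0.15,0,0,0,0,0],[0,0.15,0,0,0,0,0],[0,0.15,0,0,0,0,0]]'
python3 -m creep '[[0,0,0,0,0,0,0],[0,0,0,0,0,0,0]]'
python3 -c "
from h import *
s=r.sense();c=cam('wrist')
im=r.capture('wrist'); cv2.imwrite('pics/w9.png',im)
np.savez('pics/w9.npz',K=c[0],R=c[1],t=c[2])
im=r.capture('scene'); cv2.imwrite('pics/s9.png',im)
im=r.capture('top'); cv2.imwrite('pics/t9.png',im)
print(s['tcp_pos'],s['joint_velocities'].round(2))
crop(cv2.imread('pics/w9.png'),210,20,410,240,4,'pics/w9c.png')
crop(cv2.imread('pics/w9.png'),230,30,410,70,4,'pics/w9d.png')
crop(cv2.imread('pics/w9.png'),230,165,410,205,4,'pics/w9e.png')
"
```

```text
time_s: 6.1
tcp_pos: [0.5412, -0.0432, 0.239]
ee_rot: [[0.982, 0.189, -0.002], [0.189, -0.982, 0.001], [-0.002, -0.001, -1.0]]
wrist_force: [-0.6, -0.1, -1.6]
gripper_width: 0.21
time_s: 6.27
tcp_pos: [0.5406, -0.0428, 0.239]
ee_rot: [[0.982, 0.189, -0.003], [0.189, -0.982, 0.001], [-0.003, -0.002, -1.0]]
wrist_force: [0.6, 0.3, -2.6]
gripper_width: 0.205
[ 0.54062391 -0.04276135  0.23896209] [-0.34 -0.13  0.13  0.16  0.14  0.01]
```

View pics/w9.png

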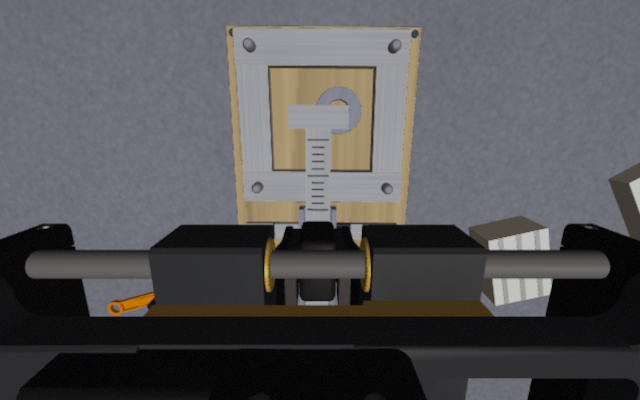

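View pics/w9d.png

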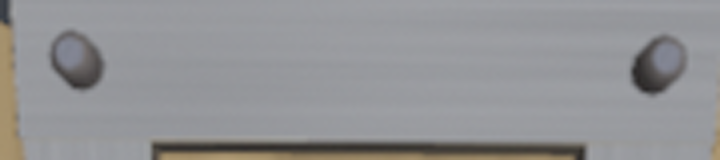

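View pics/w9e.png

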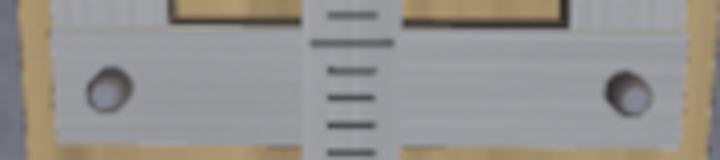

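```bash
cat > studs.py <<'E'
from h import *
def load(f):
    d=np.load(f); return d['K'],d['R'],d['t']
def rep(P):
    n=np.linalg.norm
    for k in P: print(k,P[k].round(4))
    print('near',n(P['nl']-P['nr']),'far',n(P['fl']-P['fr']),'left',n(P['nl']-P['fl']),'right',n(P['nr']-P['fr']),'D_nl-fr',n(P['nl']-P['fr']),'D_nr-fl',n(P['nr']-P['fl']))
E
python3 -c "
from studs import *
c=load('pics/w9.npz')
px=dict(fl=(230+70/4,30+51/4),fr=(230+666/4,30+57/4),nl=(230+106/4,165+93/4),nr=(230+631/4,165+98/4))
P={k:back(c,v,.050) for k,v in px.items()}; rep(P)
ct=cam('top');cs=cam('scene')
for k in P: print(k,proj(ct,P[k]).round(1),proj(cs,P[k]).round(1))
"
```

```text
fl [0.6686 0.0535 0.05  ]
fr [ 0.6956 -0.0935  0.05  ]
nl [0.5223 0.0237 0.05  ]
nr [ 0.549  -0.1219  0.05  ]
near 0.148059028317539 far 0.1494697698451976 left 0.1493624793492922 right 0.14928129359307699 D_nl-fr 0.20924760780807203 D_nr-fl 0.21229740356071272
fl [295.  155.3] [365.3 216.4]
fr [340.1 145.5] [343.6 248.6]
nl [305.8 199.3] [318.2 202.4]
nr [351.5 189.1] [293.9 232. ]
```

```bash
python3 -c "
from studs import *
s=r.sense(); c=cam('wrist'); z=s['tcp_pos'][2]-.0335
im=cv2.imread('pics/w9.png'); crop(im,270,90,370,230,5,'pics/w9f.png')
print(s['tcp_pos'])
for uv in [(288.5,105),(349.5,105)]:
    p=back(c,uv,z+.014); print(s['ee_rot'].T@(p-s['tcp_pos']))
im=cv2.imread('pics/s9.png'); crop(im,240,120,400,270,5,'pics/s9c.png')
"
```

```text
[ 0.54090368 -0.04314172  0.23926983]
[ 0.07628888 -0.01481514  0.01937903]
[0.07629684 0.01679125 0.01933036]
```

View pics/w9f.png

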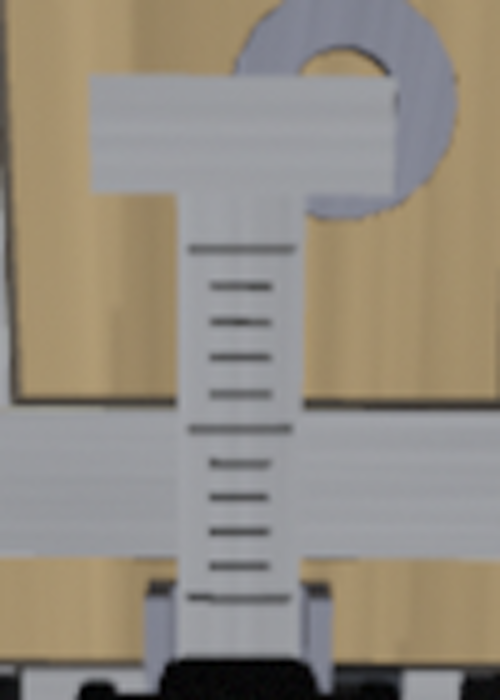

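View pics/s9c.png

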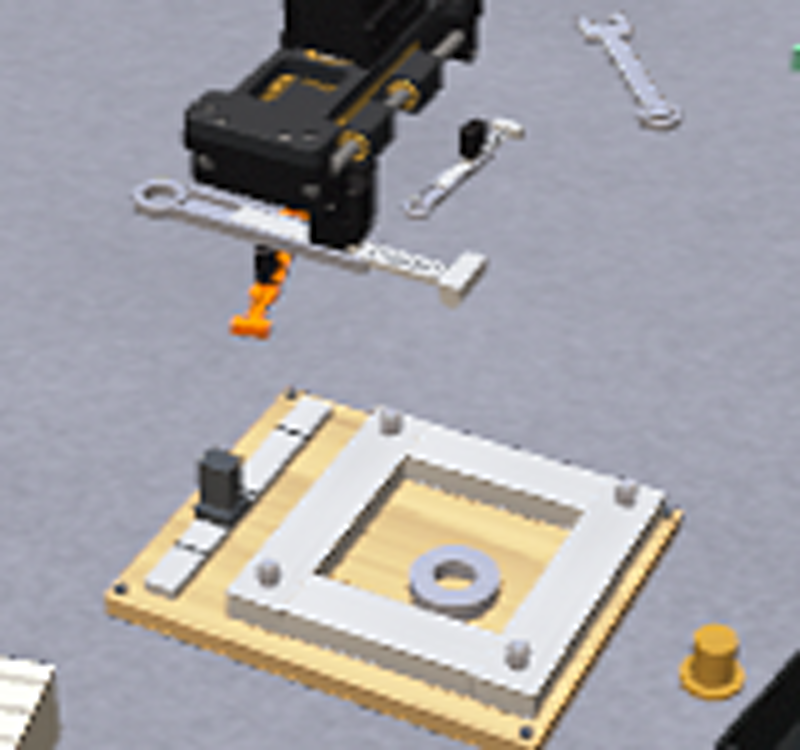

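```bash
python3 -c "
from studs import *
s=r.sense(); cs=cam('scene'); z=s['tcp_pos'][2]-.0335; R=s['ee_rot'];p=s['tcp_pos']
f=lambda x,y,zz: (proj(cs,p+R@np.array([x,y,0.0335-zz]))-[240,120])*5
for rd in (0,2,4,6): print(rd,f(-.1097-rd/1000,0,.008).round(1))
print('eye z0', f(-.1117,0,0).round(1))
for y in(-.016,.016): print('tip',f(.0763,y,.014).round(1),f(.0763,y,0).round(1), f(.0643,y,.014).round(1))
# frame features
P=dict(fl=(.6686,.0535,.05),fr=(.6956,-.0935,.05),nl=(.5223,.0237,.05),nr=(.549,-.1219,.05))
for k in P: print(k,((proj(cs,P[k])-[240,120])*5).round(1))
"
```

```text
0 [164.3 193. ]
2 [161.1 192.1]
4 [157.9 191.2]
6 [154.8 190.3]
eye z0 [161.9 204.4]
tip [486.9 255.1] [486.2 277.1] [466.  249.3]
tip [460.9 286.8] [460.4 309. ] [439.8 280.8]
fl [626.4 481.7]
fr [518.3 643.1]
nl [391.2 411.8]
nr [269.7 559.9]
```

Scene and wrist agree to about 1 mm: the eye is ~112 mm behind the TCP, reading ≈2–3 mm. I'll swing to the first diagonal, above the near left stud.

```bash
python3 -c "
from h import *
go(.6149,-.0389,.115,-34.1)"
```

```text
pos [ 0.5409 -0.0431  0.2393] yaw 10.89 t 6.4167
shift [0.2457 0.0333 0.4137] turn [-2.000e-04  8.000e-04  2.499e-01] rows 7.0
```

```bash

python3 -m creep '[[0,0.05,0.005,0.05,0,0,0.03],[0,0.1,0.01,0.12,0,0,0.07],[0,0.15,0.02,0.2,0,0,0.11],[0,0.2,0.03,0.28,0,0,0.145],[0,0.23,0.033,0.34,0,0,0.18]]'
python3 -c "
from h import *
go(.6149,-.0389,.115,-34.1)"
```

```text
time_s: 6.83
tcp_pos: [0.6109, -0.0399, 0.1352]
ee_rot: [[0.928, -0.372, -0.003], [-0.372, -0.928, 0.001], [-0.003, 0.0, -1.0]]
wrist_force: [-0.3, 0.2, -1.4]
gripper_width: 0.205
pos [ 0.6109 -0.0399  0.1352] yaw -21.86 t 6.8333
shift [ 0.0114 -0.0082  0.0672] turn [0.0002 0.001  0.068 ] rows 2.0
```

```bash

python3 -m creep '[[0,0.005,-0.004,0.02,0,0,0.034],[0,0.011,-0.008,0.05,0,0,0.068],[0,0.011,-0.008,0.067,0,0,0.068],[0,0.011,-0.008,0.067,0,0,0.068],[0,0.011,-0.008,0.067,0,0,0.068]]'
python3 -m creep '[[0,0,0,0,0,0,0],[0,0,0,0,0,0,0]]'
cat > look.py <<'E'
from studs import *
import sys
def look(tag,nl=True):
    s=r.sense(); c=cam('wrist'); w=r.capture('wrist'); sc=r.capture('scene')
    cv2.imwrite(f'pics/w_{tag}.png',w); cv2.imwrite(f'pics/s_{tag}_full.png',sc)
    np.savez(f'pics/w_{tag}.npz',K=c[0],R=c[1],t=c[2])
    crop(sc,265,155,385,265,6,f'pics/s_{tag}.png'); print(s['tcp_pos'].round(4),s['wrist_force'].round(2),s['gripper_width'],s['time_s'])
    print('tool',s['ee_rot'].round(3).tolist())
if __name__=='__main__': look(sys.argv[1])
E
python3 look.py a; python3 -c "
from h import *
go(.6149,-.0389,.115,-34.1)"
```

```text
time_s: 7.25
tcp_pos: [0.6147, -0.039, 0.1153]
ee_rot: [[0.829, -0.559, -0.003], [-0.559, -0.829, 0.001], [-0.003, 0.001, -1.0]]
wrist_force: [-1.0, 0.8, -2.5]
gripper_width: 0.205
time_s: 7.42
tcp_pos: [0.615, -0.039, 0.1164]
ee_rot: [[0.83, -0.558, -0.001], [-0.558, -0.83, 0.001], [-0.002, -0.0, -1.0]]
wrist_force: [0.2, 0.0, -1.5]
gripper_width: 0.205
[ 0.615  -0.039   0.1164] [ 0.17  0.03 -1.55] 0.20481946402691276 7.4167
tool [[0.83, -0.558, -0.001], [-0.558, -0.83, 0.001], [-0.002, -0.0, -1.0]]
pos [ 0.6149 -0.039   0.1162] yaw -33.92 t 7.5167
shift [-0.0001 -0.0002  0.0038] turn [0.     0.0006 0.001 ] rows 1.0
```

View pics/s_a.png

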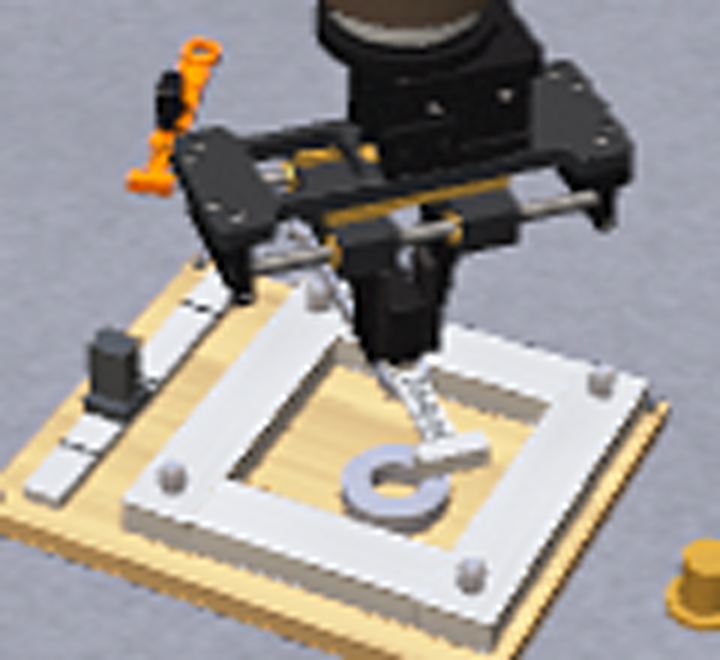

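View pics/w_a.png

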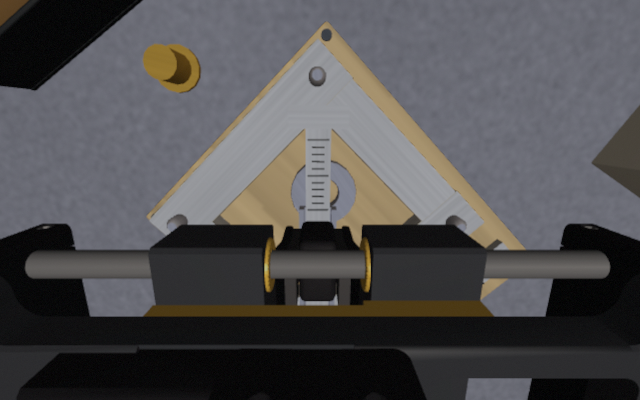

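```bash
python3 -c "
from studs import *
c=load('pics/w_a.npz')
im=cv2.imread('pics/w_a.png'); crop(im,220,50,440,240,3.5,'pics/w_a_c.png')
for n,uv in dict(fr=(316.5,72),fl=(178,220),nr=(457,221)).items(): print(n,back(c,uv,.05))
cs=cam('scene'); p=np.array([.5220,.0240,.036]);print([((proj(cs,p+[0,0,z])-[265,155])*6).round(1) for z in (0,.014)])
s=r.sense();e=s['tcp_pos']+s['ee_rot']@np.array([-.1122,0,.0335-.008]);print('eye',e,((proj(cs,e)-[265,155])*6))
"
```

```text
fr [ 0.69741434 -0.09394521  0.05      ]
fl [0.67015315 0.04667723 0.05      ]
nr [ 0.55542661 -0.12280741  0.05      ]
[array([319.2, 305.9]), array([319.3, 283.7])]
eye [0.52175426 0.02366119 0.09088115] [318.49804828 217.52308017]
```

View pics/w_a_c.png

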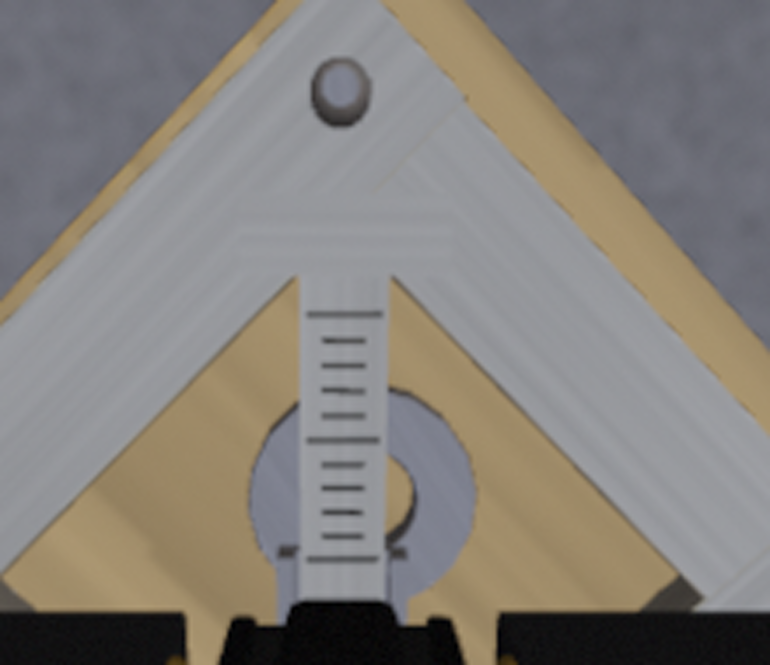

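Aligned: far right stud in line with the rule axis (column 317 vs 318). I'll lower in stages while watching the force.

```bash

python3 -m creep '[[0,0,0,0.03,0,0,0],[0,0,0,0.07,0,0,0],[0,0,0,0.1,0,0,0],[0,0,0,0.12,0,0,0],[0,0,0,0.127,0,0,0]]'
python3 -m creep '[[0,0,0,0.003,0,0,0],[0,0,0,0.003,0,0,0]]'
python3 look.py b
```

```text
time_s: 7.93
tcp_pos: [0.6139, -0.0391, 0.0764]
ee_rot: [[0.83, -0.558, -0.005], [-0.558, -0.83, 0.001], [-0.004, 0.002, -1.0]]
wrist_force: [0.3, -0.0, -1.9]
gripper_width: 0.201
time_s: 8.1
tcp_pos: [0.6138, -0.0391, 0.075]
ee_rot: [[0.83, -0.558, -0.005], [-0.558, -0.83, 0.001], [-0.005, 0.003, -1.0]]
wrist_force: [-0.3, 0.5, -2.2]
gripper_width: 0.204
[ 0.6138 -0.0391  0.075 ] [-0.29  0.47 -2.17] 0.20411357338266142 8.1
tool [[0.83, -0.558, -0.005], [-0.558, -0.83, 0.001], [-0.005, 0.003, -1.0]]
```

View pics/s_b.png

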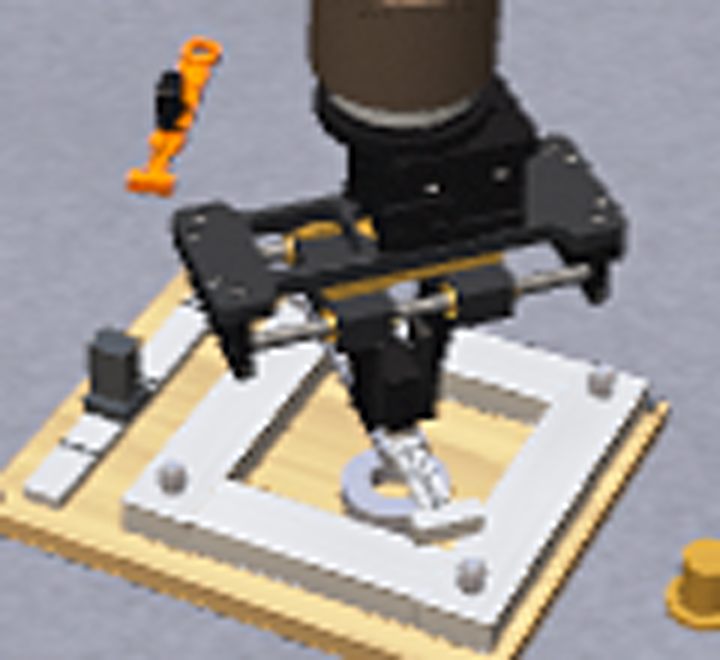

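No extra vertical force 8 mm below the stud's top, so the eye is over the stud. I'll seat it.

```bash

python3 -m creep '[[0,0.003,0,0.006,0,0,0],[0,0.003,0,0.012,0,0,0],[0,0.003,0,0.016,0,0,0],[0,0.003,0,0.018,0,0,0]]'
python3 -m creep '[[0,0,0,0.001,0,0,0],[0,0,0,0.001,0,0,0]]'
python3 look.py c
```

```text
time_s: 8.53
tcp_pos: [0.6149, -0.0396, 0.0702]
ee_rot: [[0.83, -0.558, -0.004], [-0.558, -0.83, 0.001], [-0.004, 0.002, -1.0]]
wrist_force: [0.4, 0.1, -2.7]
gripper_width: 0.204
time_s: 8.7
tcp_pos: [0.6148, -0.0396, 0.0698]
ee_rot: [[0.83, -0.558, -0.004], [-0.558, -0.83, 0.001], [-0.004, 0.002, -1.0]]
wrist_force: [0.0, 0.4, -2.7]
gripper_width: 0.204
[ 0.6148 -0.0396  0.0698] [ 0.    0.35 -2.67] 0.20404009630702746 8.7
tool [[0.83, -0.558, -0.004], [-0.558, -0.83, 0.001], [-0.004, 0.002, -1.0]]
```

View pics/s_c.png

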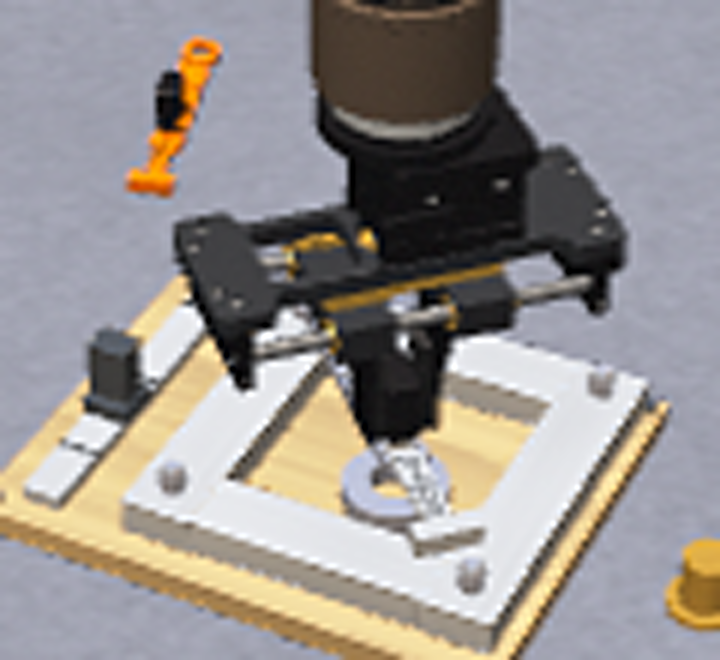

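View pics/w_c.png

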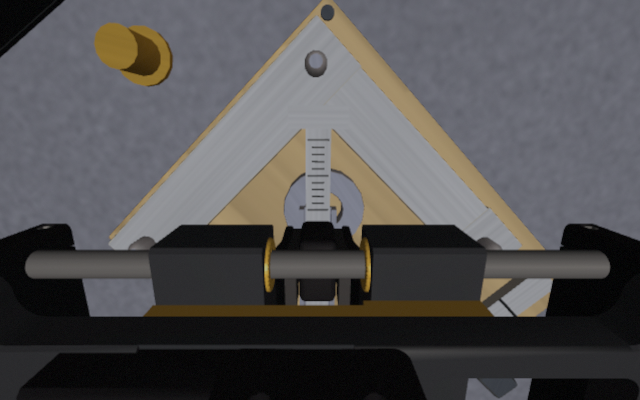

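```bash

python3 -m creep '[[0,0,0,0.002,0,0,0],[0,0,0,0.003,0,0,0],[0,0,0,0.004,0,0,0],[0,0,0,0.004,0,0,0]]'
python3 -m creep '[[0,0,0,0.003,0,0,0],[0,0,0,0.003,0,0,0],[0,0,0,0.003,0,0,0]]'

```

```text
time_s: 9.13
tcp_pos: [0.615, -0.0396, 0.0694]
ee_rot: [[0.83, -0.558, -0.004], [-0.558, -0.83, 0.001], [-0.003, 0.002, -1.0]]
wrist_force: [-2.1, 0.6, 3.3]
gripper_width: 0.207
time_s: 9.38
tcp_pos: [0.615, -0.0395, 0.0694]
ee_rot: [[0.83, -0.558, -0.003], [-0.558, -0.83, 0.0], [-0.003, 0.001, -1.0]]
wrist_force: [-2.8, 0.5, 4.7]
gripper_width: 0.206
```

Seated (the upward force appears at z = 0.0694). Now I'll relax the pressing and draw the grip outward.

```bash

python3 -m creep '[[0,0,0,0,0,0,0],[0,0.003,0,0,0,0,0],[0,0.007,0,0,0,0,0],[0,0.01,0,0,0,0,0],[0,0.013,0,0,0,0,0]]'
python3 -c "
from h import *
s=r.sense(); print('Ftool',(s['ee_rot'].T@s['wrist_force']).round(2))"

```

```text
time_s: 9.8
tcp_pos: [0.6175, -0.0413, 0.0694]
ee_rot: [[0.83, -0.558, -0.005], [-0.558, -0.83, 0.001], [-0.005, 0.002, -1.0]]
wrist_force: [-5.0, 4.1, 4.9]
gripper_width: 0.206
Ftool [-6.43 -0.62 -4.84]
```

```bash

python3 -m creep '[[0,0.001,0,-0.002,0,0,0],[0,0.002,0,-0.002,0,0,0],[0,0.004,0,-0.002,0,0,0],[0,0.007,0,-0.002,0,0,0],[0,0.01,0,-0.002,0,0,0]]'
python3 -c "
from h import *
s=r.sense(); print('Ftool',(s['ee_rot'].T@s['wrist_force']).round(2))"

```

```text
time_s: 10.22
tcp_pos: [0.6195, -0.0429, 0.0696]
ee_rot: [[0.83, -0.558, -0.006], [-0.558, -0.83, 0.001], [-0.006, 0.003, -1.0]]
wrist_force: [-3.5, 3.1, 0.9]
gripper_width: 0.201
Ftool [-4.66 -0.59 -0.91]
```

```bash

python3 -m creep '[[0,0.004,0,-0.0005,0,0,0],[0,0.008,0,-0.0005,0,0,0],[0,0.012,0,-0.0005,0,0,0],[0,0.016,0,-0.0005,0,0,0],[0,0.02,0,-0.0005,0,0,0]]'
python3 -c "
from h import *
s=r.sense(); print('Ftool',(s['ee_rot'].T@s['wrist_force']).round(2))"
python3 look.py d

```

```text
time_s: 10.63
tcp_pos: [0.6246, -0.0464, 0.0696]
ee_rot: [[0.83, -0.558, -0.007], [-0.558, -0.83, 0.001], [-0.006, 0.003, -1.0]]
wrist_force: [-3.4, 2.9, 1.4]
gripper_width: 0.202
Ftool [-4.49 -0.54 -1.35]
[ 0.6246 -0.0464  0.0696] [-3.42  2.95  1.37] 0.2020798321764235 10.6333
tool [[0.83, -0.558, -0.007], [-0.558, -0.83, 0.001], [-0.006, 0.003, -1.0]]
```

View pics/w_d.png

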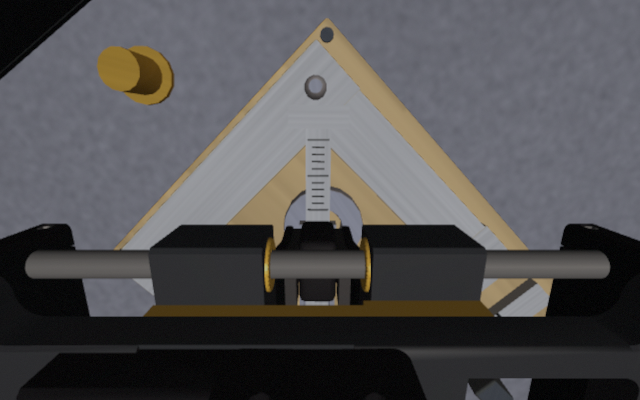

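View pics/s_d.png

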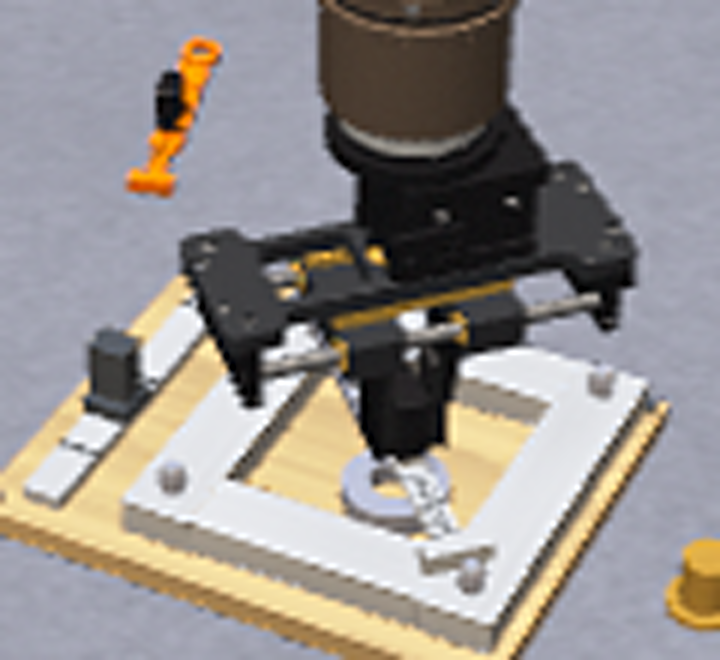

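The tongue is sliding (steady ~4.5 N, channel mouth receding from row 208 to 222), so the eye is tight. The tip is a few mm short of the stud, so I'll creep.

```bash

python3 -m creep '[[0,0.002,0,0,0,0,0],[0,0.004,0,0,0,0,0],[0,0.006,0,0,0,0,0],[0,0.008,0,0,0,0,0]]'
python3 -c "
from h import *
s=r.sense(); print(s['tcp_pos'],'Ftool',(s['ee_rot'].T@s['wrist_force']).round(2))"

```

```text
time_s: 11.07
tcp_pos: [0.6268, -0.0478, 0.0696]
ee_rot: [[0.83, -0.558, -0.006], [-0.558, -0.83, 0.001], [-0.006, 0.003, -1.0]]
wrist_force: [-3.7, 2.2, 0.9]
gripper_width: 0.207
[ 0.62676261 -0.04782525  0.06963171] Ftool [-4.34  0.24 -0.92]
```

```bash

python3 -m creep '[[0,0.0015,0,0,0,0,0],[0,0.003,0,0,0,0,0],[0,0.0045,0,0,0,0,0]]'
python3 -c "
from h import *
s=r.sense(); print(s['tcp_pos'],'Ftool',(s['ee_rot'].T@s['wrist_force']).round(2))"

```

```text
time_s: 11.32
tcp_pos: [0.6274, -0.0483, 0.0696]
ee_rot: [[0.83, -0.558, -0.007], [-0.558, -0.83, 0.001], [-0.007, 0.003, -1.0]]
wrist_force: [-4.5, 5.0, 2.1]
gripper_width: 0.204
[ 0.62743673 -0.04830281  0.06960308] Ftool [-6.58 -1.62 -2.03]
```

```bash

python3 -m creep '[[0,0.001,0,0,0,0,0],[0,0.002,0,0,0,0,0]]'
python3 -c "
from h import *
s=r.sense(); print(s['tcp_pos'],'Ftool',(s['ee_rot'].T@s['wrist_force']).round(2))"
python3 look.py e

```

```text
time_s: 11.48
tcp_pos: [0.6275, -0.0483, 0.0696]
ee_rot: [[0.83, -0.558, -0.008], [-0.558, -0.83, 0.002], [-0.008, 0.003, -1.0]]
wrist_force: [-5.2, 5.4, 2.6]
gripper_width: 0.203
[ 0.62746079 -0.04834316  0.06959742] Ftool [-7.38 -1.61 -2.59]
[ 0.6275 -0.0483  0.0696] [-5.21  5.45  2.64] 0.2033968466821129 11.4833
tool [[0.83, -0.558, -0.008], [-0.558, -0.83, 0.002], [-0.008, 0.003, -1.0]]
```

```bash
python3 -c "
from h import *
im=cv2.imread('pics/w_e.png'); crop(im,250,60,400,240,4,'pics/w_ec.png')"
```

```text
(no output)
```

View pics/w_ec.png

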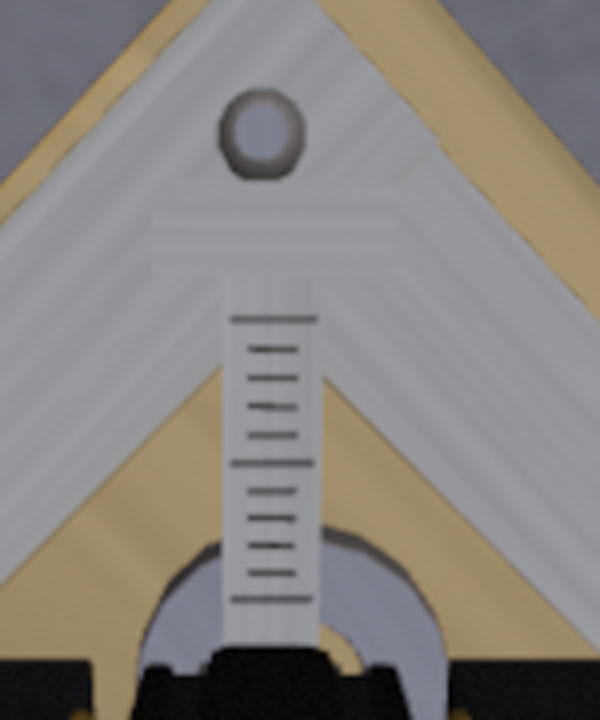

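View pics/s_e.png

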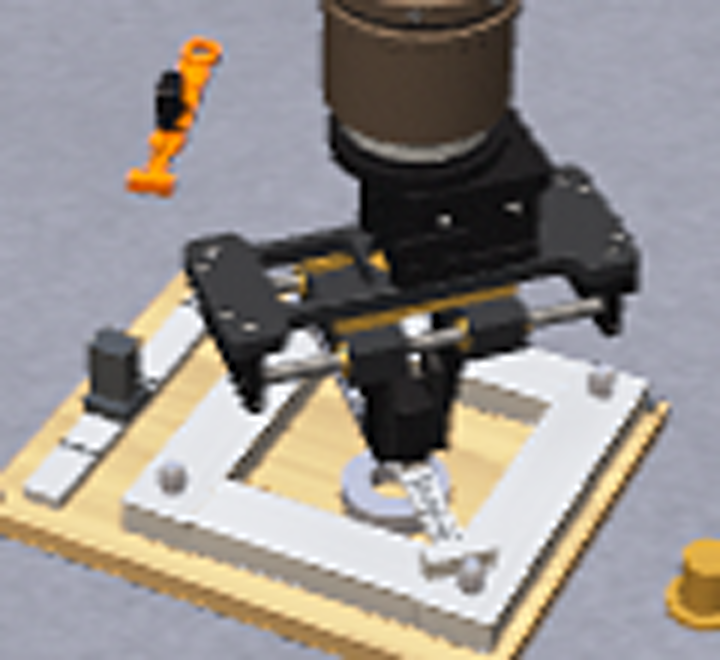

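The tip bears on the far right stud: force went from 4.4 to 7.4 N while motion stalled, and the tip edge meets the stud's foot in the crop. First contact TCP is (0.6275, -0.0483). I'll hold briefly, then push the tongue back to its zero stop, so the travel gives the reading.

```bash

python3 -m creep '[[0,0.001,0,0,0,0,0],[0,0.001,0,0,0,0,0],[0,0.001,0,0,0,0,0]]'
python3 -c "
from h import *
s=r.sense(); print(s['tcp_pos'],'Ftool',(s['ee_rot'].T@s['wrist_force']).round(2)); im=r.capture('top'); cv2.imwrite('pics/t_e.png',im)"
python3 -m creep '[[0,-0.005,0,0,0,0,0],[0,-0.012,0,0,0,0,0],[0,-0.02,0,0,0,0,0],[0,-0.03,0,0,0,0,0],[0,-0.04,0,0,0,0,0]]'
python3 -c "
from h import *
s=r.sense(); print(s['tcp_pos'],'Ftool',(s['ee_rot'].T@s['wrist_force']).round(2))"

```

```text
time_s: 11.83
tcp_pos: [0.6274, -0.0483, 0.0696]
ee_rot: [[0.83, -0.558, -0.009], [-0.558, -0.83, 0.002], [-0.008, 0.003, -1.0]]
wrist_force: [-3.7, 3.5, 0.3]
gripper_width: 0.211
[ 0.62742018 -0.04829413  0.06961284] Ftool [-5.06 -0.86 -0.25]
time_s: 12.3
tcp_pos: [0.6185, -0.0419, 0.07]
ee_rot: [[0.83, -0.558, -0.006], [-0.558, -0.83, 0.001], [-0.006, 0.002, -1.0]]
wrist_force: [2.6, -2.1, -2.7]
gripper_width: 0.203
[ 0.61847187 -0.04185296  0.07001759] Ftool [3.33 0.24 2.66]
```

```bash

python3 -m creep '[[0,-0.006,0,0.001,0,0,0],[0,-0.012,0,0.001,0,0,0],[0,-0.018,0,0.001,0,0,0],[0,-0.022,0,0.001,0,0,0],[0,-0.025,0,0.001,0,0,0]]'
python3 -c "
from h import *
s=r.sense(); print(s['tcp_pos'],'Ftool',(s['ee_rot'].T@s['wrist_force']).round(2))"

```

```text
time_s: 12.72
tcp_pos: [0.6123, -0.0376, 0.0699]
ee_rot: [[0.83, -0.558, -0.006], [-0.558, -0.83, 0.001], [-0.006, 0.002, -1.0]]
wrist_force: [2.7, -2.2, -1.2]
gripper_width: 0.2
[ 0.61226869 -0.03758212  0.06986914] Ftool [3.49 0.33 1.21]
```

```bash

python3 -m creep '[[0,-0.003,0,0,0,0,0],[0,-0.006,0,0,0,0,0],[0,-0.009,0,0,0,0,0]]'
python3 -c "
from h import *
s=r.sense(); print(s['tcp_pos'],'Ftool',(s['ee_rot'].T@s['wrist_force']).round(2), np.linalg.norm(s['tcp_pos']-[.62746,-.04834,.0696]))"

```

```text
time_s: 12.97
tcp_pos: [0.61, -0.036, 0.0699]
ee_rot: [[0.83, -0.558, -0.006], [-0.558, -0.83, 0.001], [-0.006, 0.002, -1.0]]
wrist_force: [1.9, -1.0, -1.0]
gripper_width: 0.206
[ 0.6100082  -0.03604695  0.06989884] Ftool [ 2.15 -0.29  0.95] 0.021348855374433238
```

```bash

python3 -m creep '[[0,-0.002,0,0,0,0,0],[0,-0.004,0,0,0,0,0],[0,-0.006,0,0,0,0,0]]'
python3 -c "
from h import *
s=r.sense(); print(s['tcp_pos'],'Ftool',(s['ee_rot'].T@s['wrist_force']).round(2), np.linalg.norm(s['tcp_pos']-[.62746,-.04834,.0696]))"

```

```text
time_s: 13.22
tcp_pos: [0.6094, -0.0353, 0.0703]
ee_rot: [[0.83, -0.557, -0.004], [-0.557, -0.83, 0.001], [-0.004, 0.001, -1.0]]
wrist_force: [5.5, -3.6, -1.8]
gripper_width: 0.208
[ 0.60935301 -0.0352712   0.07025441] Ftool [ 6.52 -0.09  1.75] 0.022340206124048922
```

```bash

python3 -m creep '[[0,-0.0015,0,0,0,0,0],[0,-0.003,0,0,0,0,0]]'
python3 -c "
from h import *
s=r.sense(); print(s['tcp_pos'],'Ftool',(s['ee_rot'].T@s['wrist_force']).round(2), np.linalg.norm(s['tcp_pos']-[.62746,-.04834,.0696]))"

```

```text
time_s: 13.38
tcp_pos: [0.6094, -0.0351, 0.0706]
ee_rot: [[0.831, -0.557, -0.002], [-0.557, -0.831, 0.001], [-0.002, 0.001, -1.0]]
wrist_force: [3.9, -5.7, -2.7]
gripper_width: 0.2
[ 0.60936273 -0.03508475  0.07055618] Ftool [6.38 2.59 2.64] 0.022452778421015823
```

The zero stop is felt at 22.4 mm of travel. Less the 6 mm of eye slack, the first reading is ≈16.4 mm (D1 ≈ 211.4 mm). Next I'll lift clear and swing to the other diagonal.

```bash

python3 -m creep '[[0,0.006,0,0,0,0,0],[0,0.01,0,-0.01,0,0,0],[0,0.01,0,-0.05,0,0,0],[0,0.01,0,-0.1,0,0,0],[0,0.01,0,-0.16,0,0,0]]'
python3 look.py f
python3 -c "
from h import *
go(.6095,-.0319,.12,55.9)"

```

```text
time_s: 13.8
tcp_pos: [0.61, -0.0365, 0.1175]
ee_rot: [[0.83, -0.558, -0.008], [-0.558, -0.83, 0.001], [-0.007, 0.004, -1.0]]
wrist_force: [0.3, -0.4, -0.9]
gripper_width: 0.206
[ 0.61   -0.0365  0.1175] [ 0.35 -0.41 -0.95] 0.20639105480891268 13.8
tool [[0.83, -0.558, -0.008], [-0.558, -0.83, 0.001], [-0.007, 0.004, -1.0]]
pos [ 0.6133 -0.0363  0.1213] yaw -33.82 t 13.9
shift [-0.0186 -0.0052  0.0044] turn [-3.000e-04 -1.100e-03 -4.984e-01] rows 13.0
```

View pics/s_f.png

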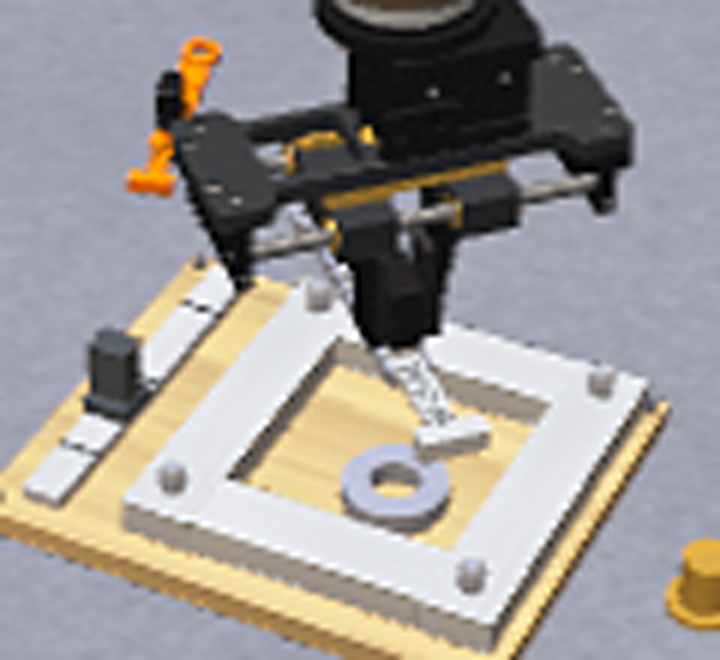

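View pics/w_f.png

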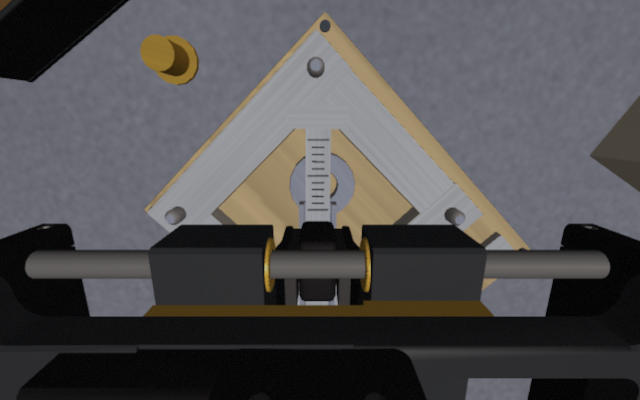

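```bash

python3 -m creep '[[0,-0.003,0,0,0,0,-0.025],[0,-0.006,-0.001,0,0,0,-0.06],[0,-0.01,-0.002,0,0,0,-0.1],[0,-0.014,-0.003,0,0,0,-0.14],[0,-0.0186,-0.005,0,0,0,-0.18]]'
python3 -m creep '[[0,0,0,0,0,0,-0.04],[0,0,0,0,0,0,-0.08],[0,0,0,0,0,0,-0.12],[0,0,0,0,0,0,-0.16],[0,0,0,0,0,0,-0.2]]'
python3 -c "
from h import *
go(.6095,-.0319,.12,55.9)"

```

```text
time_s: 14.32
tcp_pos: [0.608, -0.0317, 0.1197]
ee_rot: [[1.0, -0.021, -0.001], [-0.021, -1.0, 0.002], [-0.001, -0.002, -1.0]]
wrist_force: [-0.2, -0.1, -1.5]
gripper_width: 0.202
time_s: 14.73
tcp_pos: [0.6067, -0.0314, 0.1181]
ee_rot: [[0.823, 0.568, -0.004], [0.568, -0.823, 0.002], [-0.002, -0.004, -1.0]]
wrist_force: [0.3, -0.7, -2.2]
gripper_width: 0.2
pos [ 0.6067 -0.0314  0.1181] yaw 34.59 t 14.7333
shift [ 0.0067  0.0066 -0.0064] turn [-0.0015  0.0004 -0.1184] rows 3.0
```

```bash

python3 -m creep '[[0,0.003,0.003,-0.003,0,0,-0.04],[0,0.0067,0.0066,-0.006,0,0,-0.08],[0,0.0067,0.0066,-0.006,0,0,-0.118],[0,0.0067,0.0066,-0.006,0,0,-0.118],[0,0.0067,0.0066,-0.006,0,0,-0.118]]'
python3 -m creep '[[0,0,0,0,0,0,0],[0,0,0,0,0,0,0]]'
python3 -c "
from h import *
go(.6095,-.0319,.12,55.9)"
python3 look.py g

```

```text
time_s: 15.15
tcp_pos: [0.6085, -0.0317, 0.1187]
ee_rot: [[0.565, 0.825, -0.007], [0.825, -0.565, 0.003], [-0.002, -0.007, -1.0]]
wrist_force: [1.3, -0.6, -1.8]
gripper_width: 0.2
time_s: 15.32
tcp_pos: [0.6079, -0.0316, 0.118]
ee_rot: [[0.566, 0.824, -0.008], [0.824, -0.566, 0.003], [-0.002, -0.009, -1.0]]
wrist_force: [0.4, -0.6, -1.9]
gripper_width: 0.201
pos [ 0.6079 -0.0316  0.118 ] yaw 55.5 t 15.3167
shift [ 0.0023  0.005  -0.0066] turn [-0.0027  0.0008 -0.0022] rows 1.0
[ 0.6079 -0.0316  0.118 ] [ 0.38 -0.64 -1.95] 0.20088963890208736 15.3167
tool [[0.566, 0.824, -0.008], [0.824, -0.566, 0.003], [-0.002, -0.009, -1.0]]
```

View pics/s_g.png

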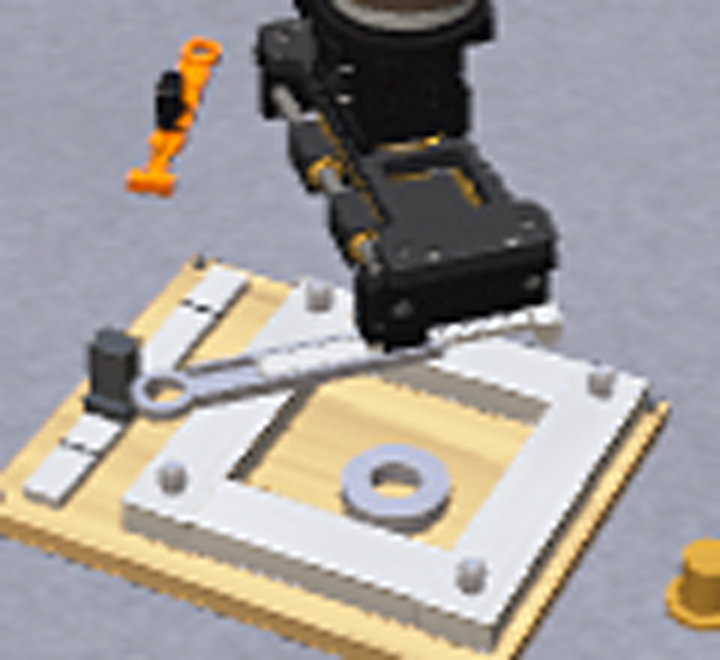

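View pics/w_g.png

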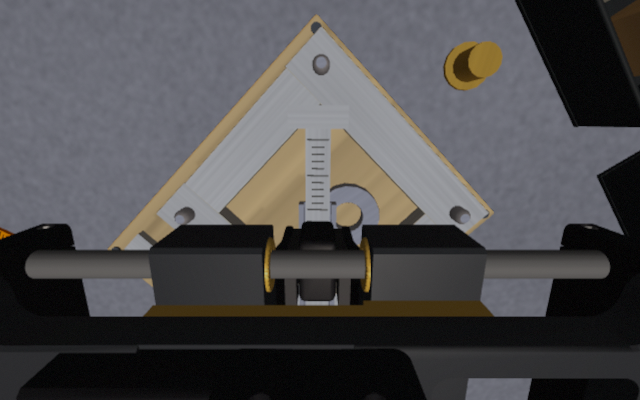

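```bash
python3 -c "
from studs import *
c=load('pics/w_g.npz'); cs=cam('scene')
for n,uv in dict(fl=(320,60.5),nl=(184,214),fr=(458,213)).items(): print(n,back(c,uv,.05).round(4))
s=r.sense(); z=s['tcp_pos'][2]-.0335+.008
e=back(cs,(265+163/6,155+391/6),z); print('eye scene',e.round(4)); 
print('eye pred',(s['tcp_pos']+s['ee_rot']@np.array([-.1097,0,.0255])).round(4))
print('nr scene',back(cs,(265+172.5/6,155+467/6),.05).round(4),'nl scene',back(cs,(265+319/6,155+284/6),.05).round(4))
print('fl scene',back(cs,(265+601/6,155+373/6),.05).round(4),'fr scene',back(cs,(265+471/6,155+567/6),.05).round(4))
"
```

```text
fl [0.669  0.0552 0.05  ]
nl [0.5273 0.0259 0.05  ]
fr [ 0.694  -0.0869  0.05  ]
eye scene [ 0.5466 -0.1244  0.0929]
eye pred [ 0.546  -0.1221  0.0932]
nr scene [ 0.5508 -0.1249  0.05  ] nl scene [0.522  0.0237 0.05  ]
fl scene [0.6703 0.0502 0.05  ] fr scene [ 0.6972 -0.0965  0.05  ]
```

```bash
python3 -c "
from h import *
go(.6109,-.0321,.108,55.7)"
python3 -m creep '[[0,0.004,0.009,0.015,-0.002,0.001,-0.001],[0,0.004,0.009,0.03,-0.002,0.001,-0.001],[0,0.004,0.009,0.03,-0.002,0.001,-0.001],[0,0.004,0.009,0.03,-0.002,0.001,-0.001],[0,0.004,0.009,0.03,-0.002,0.001,-0.001]]'
python3 -m creep '[[0,0,0,0,0,0,0],[0,0,0,0,0,0,0]]'
python3 look.py h; python3 -c "
from h import *
go(.6109,-.0321,.108,55.7)"

```

```text
pos [ 0.6083 -0.0317  0.1184] yaw 55.56 t 15.4167
shift [0.0039 0.0083 0.0347] turn [-0.0024  0.0006 -0.0008] rows 1.0
time_s: 15.83
tcp_pos: [0.6111, -0.0322, 0.1092]
ee_rot: [[0.563, 0.826, -0.001], [0.826, -0.563, 0.002], [0.001, -0.002, -1.0]]
wrist_force: [0.0, 0.3, -1.7]
gripper_width: 0.204
time_s: 16.0
tcp_pos: [0.6112, -0.0322, 0.1094]
ee_rot: [[0.563, 0.826, -0.0], [0.826, -0.563, 0.002], [0.001, -0.001, -1.0]]
wrist_force: [-0.0, -0.2, -2.2]
gripper_width: 0.202
[ 0.6112 -0.0322  0.1094] [-0.01 -0.2  -2.25] 0.2024683368947369 16.0
tool [[0.563, 0.826, -0.0], [0.826, -0.563, 0.002], [0.001, -0.001, -1.0]]
pos [ 0.6112 -0.0322  0.1094] yaw 55.73 t 16.1
shift [-0.0001 -0.001   0.0047] turn [-0.0004 -0.0004  0.0002] rows 1.0
```

View pics/s_h.png

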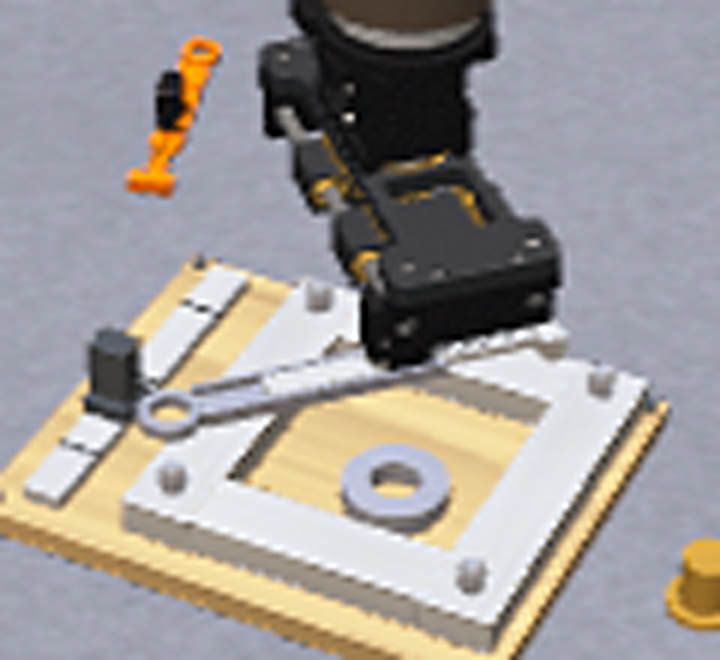

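View pics/w_h.png

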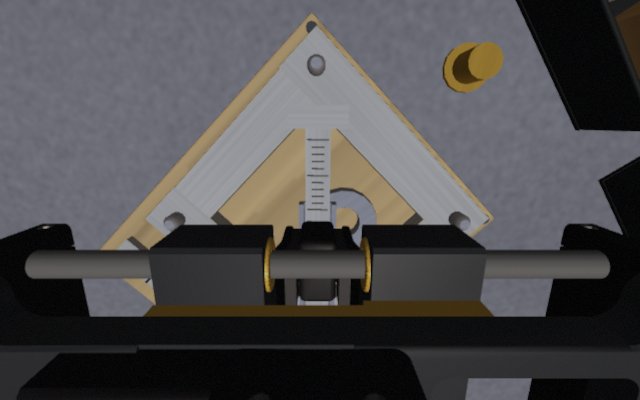

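```bash
python3 -c "
from studs import *
cs=cam('scene')
s=r.sense(); z=s['tcp_pos'][2]-.0335+.008
e=back(cs,(265+170/6,155+411.5/6),z); print('eye scene',e.round(4)); 
print('nr scene',back(cs,(265+172.5/6,155+467/6),.05).round(4))
"
```

```text
eye scene [ 0.5512 -0.1255  0.0839]
nr scene [ 0.5508 -0.1249  0.05  ]
```

The eye is within ~1 mm over the near right stud in the scene view, so I'll lower.

```bash

python3 -m creep '[[0,0,0,0.03,0,0,0],[0,0,0,0.06,0,0,0],[0,0,0,0.085,0,0,0],[0,0,0,0.1,0,0,0],[0,0,0,0.108,0,0,0]]'
python3 -m creep '[[0,0,0,0.002,0,0,0],[0,0,0,0.002,0,0,0]]'
python3 look.py i
```

```text
time_s: 16.52
tcp_pos: [0.6103, -0.0323, 0.0753]
ee_rot: [[0.563, 0.826, -0.003], [0.826, -0.563, 0.001], [-0.001, -0.003, -1.0]]
wrist_force: [-0.3, 0.9, -2.4]
gripper_width: 0.2
time_s: 16.68
tcp_pos: [0.61, -0.0323, 0.0741]
ee_rot: [[0.563, 0.826, -0.004], [0.826, -0.563, 0.001], [-0.002, -0.004, -1.0]]
wrist_force: [-0.9, -1.2, -2.1]
gripper_width: 0.203
[ 0.61   -0.0323  0.0741] [-0.87 -1.23 -2.11] 0.20345949634658098 16.6833
tool [[0.563, 0.826, -0.004], [0.826, -0.563, 0.001], [-0.002, -0.004, -1.0]]
```

View pics/s_i.png

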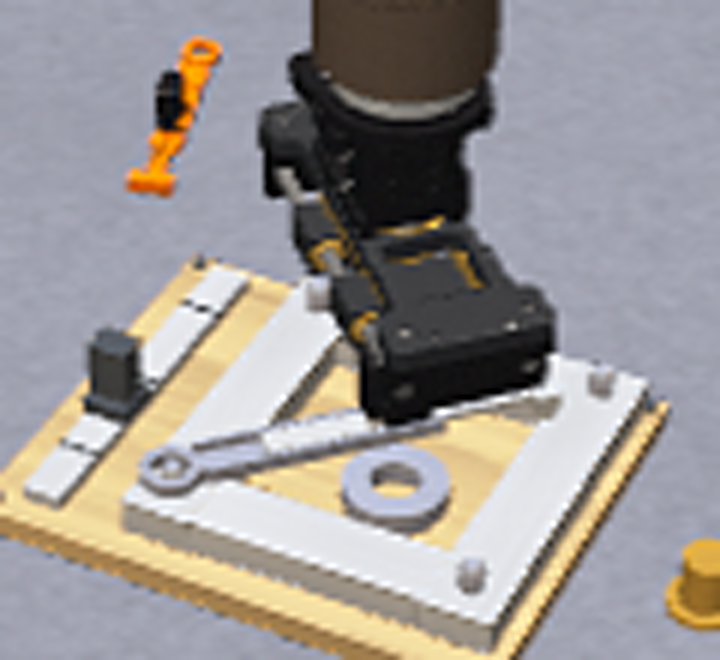

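The stud shows inside the eye at (168,465). I'll seat it.

```bash

python3 -m creep '[[0,0,0,0.006,0,0,0],[0,0,0,0.011,0,0,0],[0,0,0,0.015,0,0,0],[0,0,0,0.016,0,0,0],[0,0,0,0.017,0,0,0]]'
python3 -m creep '[[0,0,0,0.002,0,0,0],[0,0,0,0.002,0,0,0]]'

```

```text
time_s: 17.2
tcp_pos: [0.6105, -0.0323, 0.0697]
ee_rot: [[0.563, 0.826, -0.003], [0.826, -0.563, 0.001], [-0.001, -0.003, -1.0]]
wrist_force: [-0.7, 0.6, -3.0]
gripper_width: 0.202
time_s: 17.37
tcp_pos: [0.6106, -0.0323, 0.0695]
ee_rot: [[0.563, 0.826, -0.003], [0.826, -0.563, 0.001], [-0.0, -0.003, -1.0]]
wrist_force: [-0.1, 0.6, 0.3]
gripper_width: 0.203
```

Seated. I'll push gently back for the zero reference.

```bash

python3 -m creep '[[0,-0.002,0,0,0,0,0],[0,-0.004,0,0,0,0,0],[0,-0.006,0,0,0,0,0],[0,-0.008,0,0,0,0,0]]'
python3 -c "
from h import *
s=r.sense(); print(s['tcp_pos'],'Ftool',(s['ee_rot'].T@s['wrist_force']).round(2))"

```

```text
time_s: 17.7
tcp_pos: [0.6094, -0.0343, 0.0695]
ee_rot: [[0.563, 0.826, -0.002], [0.826, -0.563, 0.001], [-0.0, -0.002, -1.0]]
wrist_force: [0.3, 0.1, -2.1]
gripper_width: 0.205
[ 0.60935002 -0.03428244  0.06951981] Ftool [0.28 0.24 2.09]
```

```bash

python3 -m creep '[[0,-0.002,0,0,0,0,0],[0,-0.004,0,0,0,0,0],[0,-0.006,0,0,0,0,0]]'
python3 -c "
from h import *
s=r.sense(); print(s['tcp_pos'],'Ftool',(s['ee_rot'].T@s['wrist_force']).round(2))"

```

```text
time_s: 17.95
tcp_pos: [0.6092, -0.0351, 0.0698]
ee_rot: [[0.563, 0.826, 0.0], [0.826, -0.563, 0.002], [0.002, -0.001, -1.0]]
wrist_force: [1.5, 3.6, -0.9]
gripper_width: 0.208
[ 0.60920559 -0.03511763  0.06980904] Ftool [ 3.88 -0.78  0.94]
```

```bash

python3 -m creep '[[0,-0.0015,0,0,0,0,0],[0,-0.003,0,0,0,0,0]]'
python3 -m creep '[[0,-0.0015,0,0,0,0,0],[0,-0.003,0,0,0,0,0]]'
python3 -c "
from h import *
s=r.sense(); print(s['tcp_pos'],'Ftool',(s['ee_rot'].T@s['wrist_force']).round(2))"

```

```text
time_s: 18.12
tcp_pos: [0.6093, -0.0352, 0.07]
ee_rot: [[0.563, 0.826, 0.002], [0.826, -0.563, 0.003], [0.004, -0.0, -1.0]]
wrist_force: [2.2, 4.4, -0.8]
gripper_width: 0.204
time_s: 18.28
tcp_pos: [0.6093, -0.0354, 0.0702]
ee_rot: [[0.563, 0.826, 0.003], [0.826, -0.563, 0.004], [0.005, 0.001, -1.0]]
wrist_force: [1.1, 6.2, -1.1]
gripper_width: 0.202
[ 0.60934126 -0.03536767  0.07020632] Ftool [ 5.77 -2.55  1.16]
```

Zero reference 2 is (0.6093, -0.0354). Now outward.

```bash

python3 -m creep '[[0,0.008,0,0.001,0,0,0],[0,0.014,0,0.001,0,0,0],[0,0.02,0,0.001,0,0,0],[0,0.026,0,0.001,0,0,0],[0,0.032,0,0.001,0,0,0]]'
python3 -c "
from h import *
s=r.sense(); print(s['tcp_pos'],'Ftool',(s['ee_rot'].T@s['wrist_force']).round(2), s['ee_rot'][:,0]@(s['tcp_pos']-[.60934,-.03537,.0702]))"
python3 -m creep '[[0,0.004,0,0,0,0,0],[0,0.008,0,0,0,0,0],[0,0.012,0,0,0,0,0],[0,0.016,0,0,0,0,0],[0,0.02,0,0,0,0,0]]'
python3 -c "
from h import *
s=r.sense(); print(s['tcp_pos'],'Ftool',(s['ee_rot'].T@s['wrist_force']).round(2), s['ee_rot'][:,0]@(s['tcp_pos']-[.60934,-.03537,.0702]))"
python3 look.py j

```

```text
time_s: 18.7
tcp_pos: [0.6138, -0.0282, 0.0696]
ee_rot: [[0.563, 0.826, 0.001], [0.826, -0.563, 0.003], [0.003, -0.001, -1.0]]
wrist_force: [-0.8, -2.0, -1.1]
gripper_width: 0.203
[ 0.61384892 -0.02820577  0.06958603] Ftool [-2.11  0.44  1.05] 0.008457667767740191
time_s: 19.12
tcp_pos: [0.6172, -0.0233, 0.0695]
ee_rot: [[0.563, 0.826, 0.0], [0.826, -0.563, 0.003], [0.002, -0.001, -1.0]]
wrist_force: [-0.8, -3.3, -0.8]
gripper_width: 0.206
[ 0.61716603 -0.02326355  0.06952105] Ftool [-3.18  1.21  0.79] 0.014409761377660823
[ 0.6172 -0.0233  0.0695] [-0.79 -3.31 -0.8 ] 0.20610739778502343 19.1167
tool [[0.563, 0.826, 0.0], [0.826, -0.563, 0.003], [0.002, -0.001, -1.0]]
```

View pics/s_j.png

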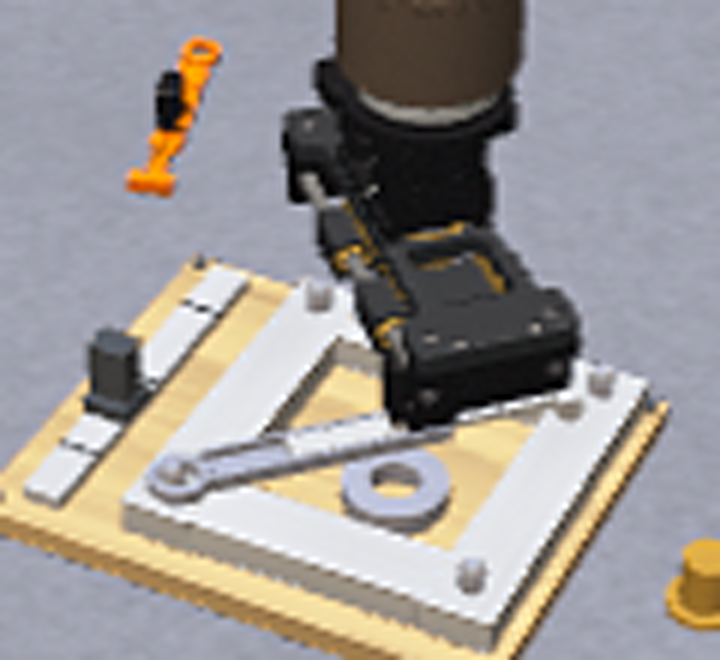

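View pics/w_j.png

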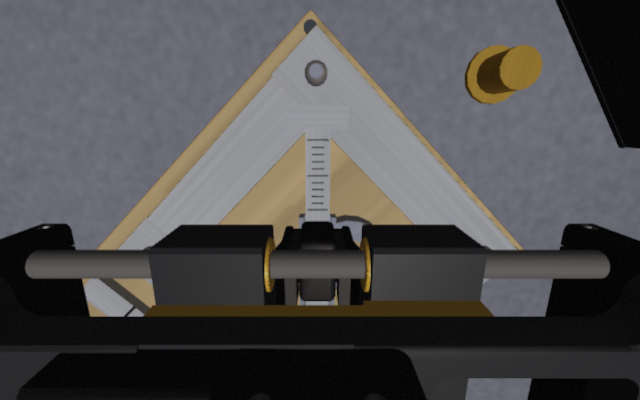

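The eye is drawn onto the stud and the tongue is sliding. I'll go on.

```bash

python3 -m creep '[[0,0.004,0,0,0,0,0],[0,0.008,0,0,0,0,0],[0,0.011,0,0,0,0,0],[0,0.014,0,0,0,0,0],[0,0.017,0,0,0,0,0]]'
cat > f.py <<'E'
from h import *
s=r.sense(); print(s['tcp_pos'].round(5),'Ftool',(s['ee_rot'].T@s['wrist_force']).round(2), s['ee_rot'][:,0]@(s['tcp_pos']-[.60934,-.03537,.0702]))
E
python3 f.py
```

```text
time_s: 19.63
tcp_pos: [0.6202, -0.0187, 0.0695]
ee_rot: [[0.563, 0.826, 0.001], [0.826, -0.563, 0.003], [0.003, -0.001, -1.0]]
wrist_force: [-1.9, -3.6, -1.3]
gripper_width: 0.206
[ 0.62024 -0.01873  0.06953] Ftool [-4.    0.48  1.29] 0.01988553025336581
```

```bash

python3 -m creep '[[0,0.0015,0,0,0,0,0],[0,0.003,0,0,0,0,0],[0,0.0045,0,0,0,0,0],[0,0.006,0,0,0,0,0]]'
python3 f.py
```

```text
time_s: 19.97
tcp_pos: [0.6213, -0.0172, 0.0695]
ee_rot: [[0.563, 0.826, 0.001], [0.826, -0.563, 0.003], [0.003, -0.001, -1.0]]
wrist_force: [-1.0, -2.8, -1.6]
gripper_width: 0.201
[ 0.62126 -0.01723  0.06952] Ftool [-2.88  0.78  1.56] 0.021700647517775114
```

```bash

python3 -m creep '[[0,0.0015,0,0,0,0,0],[0,0.003,0,0,0,0,0],[0,0.0045,0,0,0,0,0]]'
python3 f.py
```

```text
time_s: 20.22
tcp_pos: [0.6221, -0.0161, 0.0695]
ee_rot: [[0.563, 0.826, 0.001], [0.826, -0.563, 0.003], [0.003, -0.001, -1.0]]
wrist_force: [-1.0, -2.5, -1.0]
gripper_width: 0.206
[ 0.62207 -0.01608  0.06953] Ftool [-2.62  0.54  1.03] 0.023106187913239273
```

```bash

python3 -m creep '[[0,0.0015,0,0,0,0,0],[0,0.003,0,0,0,0,0],[0,0.004,0,0,0,0,0]]'
python3 f.py
```

```text
time_s: 20.47
tcp_pos: [0.6228, -0.015, 0.0695]
ee_rot: [[0.563, 0.826, 0.001], [0.826, -0.563, 0.003], [0.003, -0.001, -1.0]]
wrist_force: [-0.6, -2.5, -0.9]
gripper_width: 0.203
[ 0.62277 -0.01503  0.06953] Ftool [-2.42  0.88  0.92] 0.02437390723557788
```

```bash
python3 look.py k; python3 -c "
from h import *
im=cv2.imread('pics/w_k.png'); crop(im,250,60,400,240,4,'pics/w_kc.png')"
```

```text
[ 0.6228 -0.015   0.0695] [-0.64 -2.49 -0.92] 0.2027344436331376 20.4667
tool [[0.563, 0.826, 0.001], [0.826, -0.563, 0.003], [0.003, -0.001, -1.0]]
```

View pics/w_kc.png

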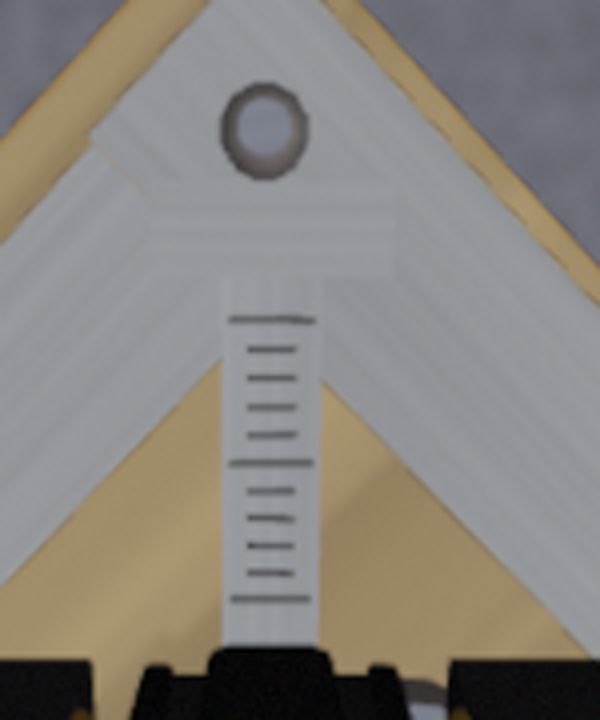

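View pics/s_k.png

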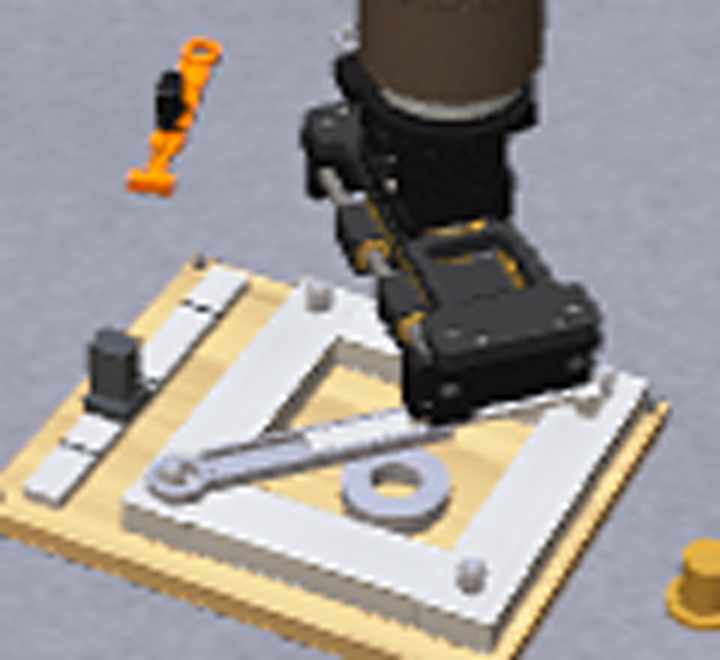

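```bash

python3 -m creep '[[0,0.0012,0,0,0,0,0],[0,0.0025,0,0,0,0,0]]'
python3 f.py
python3 -m creep '[[0,0.0012,0,0,0,0,0],[0,0.0025,0,0,0,0,0]]'
python3 f.py
```

```text
time_s: 20.73
tcp_pos: [0.6232, -0.0144, 0.0696]
ee_rot: [[0.563, 0.826, 0.001], [0.826, -0.563, 0.003], [0.003, -0.001, -1.0]]
wrist_force: [-0.5, -3.6, -0.8]
gripper_width: 0.204
[ 0.62318 -0.01442  0.06955] Ftool [-3.24  1.64  0.8 ] 0.025104314722765947
time_s: 20.9
tcp_pos: [0.6232, -0.0143, 0.0695]
ee_rot: [[0.563, 0.826, -0.0], [0.826, -0.563, 0.002], [0.001, -0.001, -1.0]]
wrist_force: [-1.0, -5.8, -0.5]
gripper_width: 0.203
[ 0.62322 -0.0143   0.06951] Ftool [-5.35  2.47  0.47] 0.025225732344348453
```

```bash

python3 -m creep '[[0,0.001,0,0,0,0,0],[0,0.002,0,0,0,0,0],[0,0.002,0,0,0,0,0]]'
python3 f.py; python3 look.py l;  python3 -c "
from h import *
im=cv2.imread('pics/w_l.png'); crop(im,250,60,400,240,4,'pics/w_lc.png')
u1=np.array([.8300,-.558]);u2=np.array([.563,.826])
u1/=np.linalg.norm(u1);u2/=np.linalg.norm(u2)
T1=np.array([.62746,-.04834]);Z1=np.array([.60936,-.03508]);Z2=np.array([.60934,-.03537]);T2=r.sense()['tcp_pos'][:2]
print('r1',(T1-Z1)@u1*1e3-6,'r2',(T2-Z2)@u2*1e3-6)
"
```

```text
time_s: 21.15
tcp_pos: [0.6233, -0.0143, 0.0695]
ee_rot: [[0.563, 0.826, -0.001], [0.826, -0.563, 0.001], [0.0, -0.002, -1.0]]
wrist_force: [-0.4, -4.3, 0.1]
gripper_width: 0.2
[ 0.62326 -0.01432  0.06951] Ftool [-3.75  2.09 -0.1 ] 0.025230660993819272
[ 0.6233 -0.0143  0.0695] [-0.38 -4.28  0.09] 0.19978905019464907 21.15
tool [[0.563, 0.826, -0.001], [0.826, -0.563, 0.001], [0.0, -0.002, -1.0]]
r1 16.419120871334595 r2 19.253802047352266
```

View pics/w_lc.png

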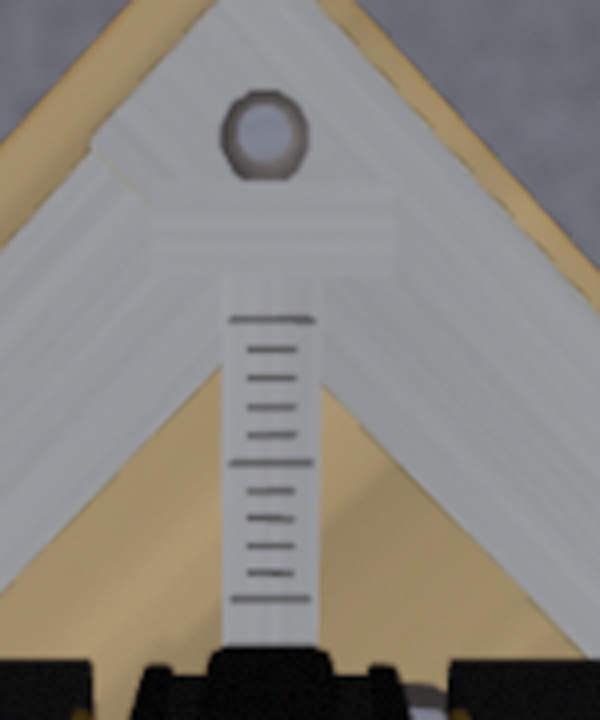

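Contact on the far left stud: it stalled at 25.2 mm of travel with force up 2.5→5.3 N. Readings are r1 ≈ 16.4 and r2 ≈ 19.25, a difference of ~2.8 mm, which is close to the 3 mm limit. I'll release the rule and cross-check with the camera before deciding.

```bash

python3 -m creep '[[0,0.0003,0.001,0,0,0,0],[0,0.0003,0.001,0,0,0,0]]'
python3 f.py
python3 -m creep '[[0.35,0,0,0,0,0,0],[0.35,0,0,0,0,0,0],[0.35,0,0,0,0,0,0],[0.35,0,0,0,0,0,0]]'
python3 f.py; python3 look.py m; python3 -c "
from h import *
im=cv2.imread('pics/w_m.png'); crop(im,250,60,400,240,4,'pics/w_mc.png')"
```

```text
time_s: 21.42
tcp_pos: [0.6233, -0.0144, 0.0695]
ee_rot: [[0.563, 0.826, -0.002], [0.826, -0.563, 0.002], [0.0, -0.002, -1.0]]
wrist_force: [-1.7, -3.8, 0.0]
gripper_width: 0.204
[ 0.62329 -0.01439  0.06951] Ftool [-4.08  0.74 -0.01] 0.025196671139713456
time_s: 21.75
tcp_pos: [0.6241, -0.0137, 0.0699]
ee_rot: [[0.563, 0.826, 0.0], [0.826, -0.563, 0.002], [0.002, -0.001, -1.0]]
wrist_force: [0.4, 1.1, -0.5]
gripper_width: 0.338
[ 0.62408 -0.01372  0.06987] Ftool [ 1.11 -0.31  0.5 ] 0.02619495331575815
[ 0.6241 -0.0137  0.0699] [ 0.37  1.09 -0.49] 0.3375495181681139 21.75
tool [[0.563, 0.826, 0.0], [0.826, -0.563, 0.002], [0.002, -0.001, -1.0]]
```

View pics/w_mc.png

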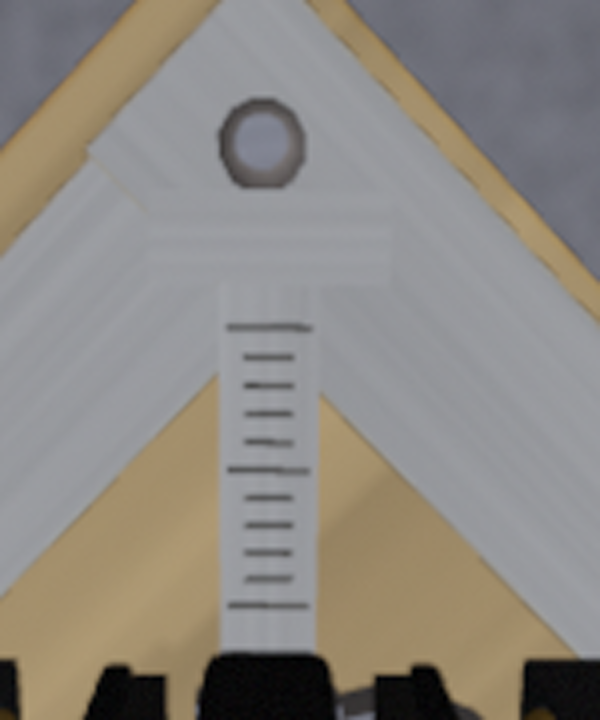

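The rule is released and the tip stays against the stud. I'll rise and go to a survey pose.

```bash

python3 -m creep '[[0.35,0,0,-0.03,0,0,0],[0.35,0,0,-0.08,0,0,0],[0.35,0,0,-0.17,0,0,0],[0.35,0,0,-0.28,0,0,0],[0.35,0,0,-0.38,0,0,0]]'
python3 -c "
from h import *
go(.539,-.048,.205,10.9)"
```

```text
time_s: 22.27
tcp_pos: [0.6239, -0.0142, 0.1859]
ee_rot: [[0.563, 0.826, 0.0], [0.826, -0.563, 0.002], [0.001, -0.001, -1.0]]
wrist_force: [1.8, -0.2, -1.1]
gripper_width: 0.349
pos [ 0.6239 -0.0142  0.1859] yaw 55.74 t 22.2667
shift [-0.2523 -0.1707 -0.0639] turn [-0.0005 -0.0003  0.2491] rows 7.0
```

```bash

python3 -m creep '[[0.35,-0.05,-0.035,-0.015,0,0,0.04],[0.35,-0.1,-0.07,-0.03,0,0,0.08],[0.35,-0.15,-0.1,-0.04,0,0,0.12],[0.35,-0.2,-0.14,-0.05,0,0,0.16],[0.35,-0.25,-0.17,-0.064,0,0,0.2]]'
python3 -c "
from h import *
go(.539,-.048,.205,10.9)"
```

```text
time_s: 22.68
tcp_pos: [0.5385, -0.0476, 0.2059]
ee_rot: [[0.942, 0.335, 0.001], [0.335, -0.942, 0.002], [0.001, -0.002, -1.0]]
wrist_force: [1.0, -0.2, -0.5]
gripper_width: 0.347
pos [ 0.5385 -0.0476  0.2059] yaw 19.57 t 22.6833
shift [0.0012 0.0017 0.0029] turn [-0.0006 -0.0004  0.0482] rows 2.0
```

```bash

python3 -m creep '[[0.35,0.001,0.0017,0.003,0,0,0.035],[0.35,0.001,0.0017,0.003,0,0,0.048],[0.35,0.001,0.0017,0.003,0,0,0.048],[0.35,0.001,0.0017,0.003,0,0,0.048],[0.35,0.001,0.0017,0.003,0,0,0.048]]'
python3 -m creep '[[0.35,0,0,0,0,0,0],[0.35,0,0,0,0,0,0]]'
python3 look.py n; python3 -c "
from h import *
im=cv2.imread('pics/w_n.png'); crop(im,220,0,420,225,3.5,'pics/w_nc.png')"
```

```text
time_s: 23.1
tcp_pos: [0.5391, -0.0479, 0.2053]
ee_rot: [[0.982, 0.191, 0.001], [0.191, -0.982, 0.002], [0.002, -0.002, -1.0]]
wrist_force: [0.3, -0.1, 0.7]
gripper_width: 0.348
time_s: 23.27
tcp_pos: [0.5393, -0.0478, 0.2053]
ee_rot: [[0.982, 0.191, 0.001], [0.191, -0.982, 0.002], [0.002, -0.002, -1.0]]
wrist_force: [-0.1, -0.3, -1.0]
gripper_width: 0.354
[ 0.5393 -0.0478  0.2053] [-0.09 -0.34 -0.97] 0.3536472305639334 23.2667
tool [[0.982, 0.191, 0.001], [0.191, -0.982, 0.002], [0.002, -0.002, -1.0]]
```

View pics/w_nc.png

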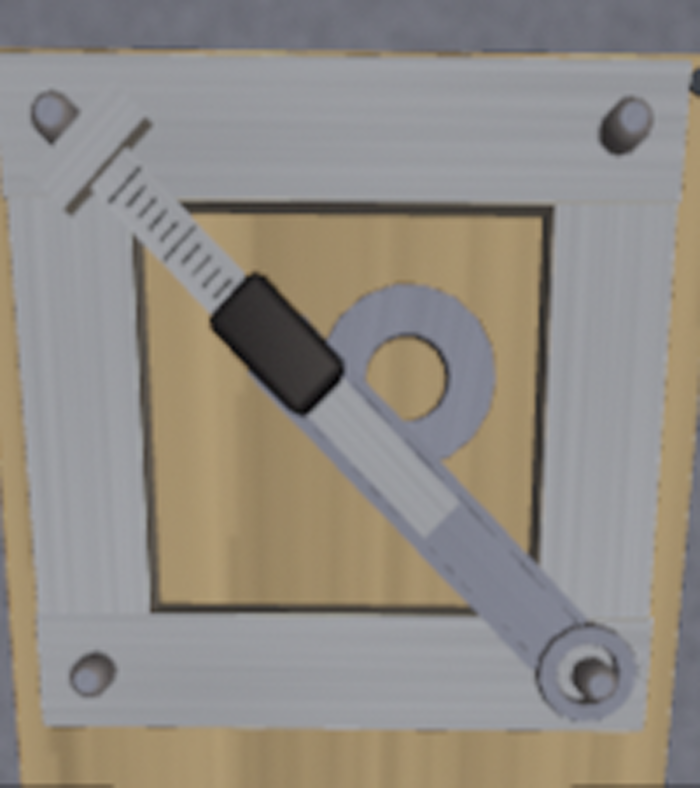

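View pics/s_n.png

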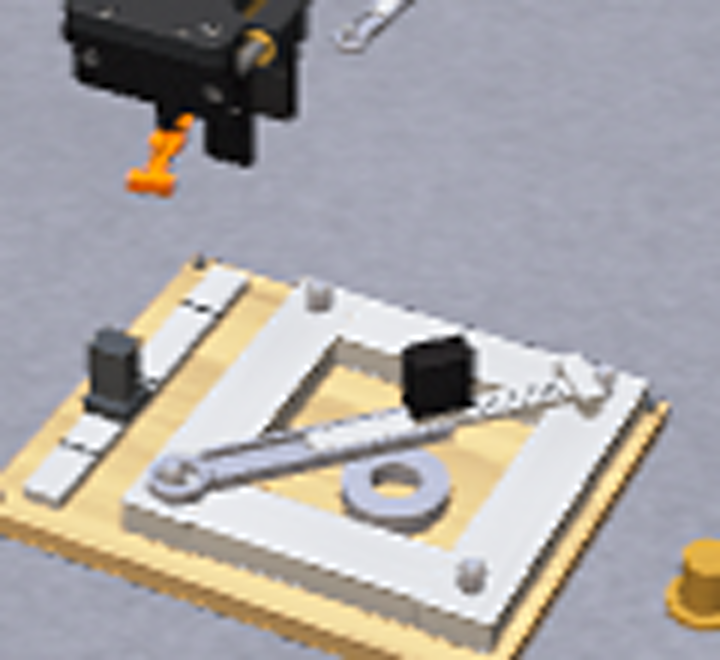

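```bash
python3 -c "
from h import *
im=cv2.imread('pics/w_n.png')
cs=dict(fl=(235,32),fr=(400,34),nl=(246,193),nr=(390,194))
t=[]
for k,(x,y) in cs.items():
    c=im[y-14:y+14,x-14:x+14]; t.append(cv2.resize(c,None,fx=13,fy=13,interpolation=cv2.INTER_CUBIC))
cv2.imwrite('pics/st4.png',np.vstack([np.hstack(t[:2]),np.hstack(t[2:])])[:, :])
"; python3 -c "
import cv2;im=cv2.imread('pics/st4.png');print(im.shape);cv2.imwrite('pics/st4s.png',cv2.resize(im,(600,600)))"
```

```text
(728, 728, 3)
```

View pics/st4s.png

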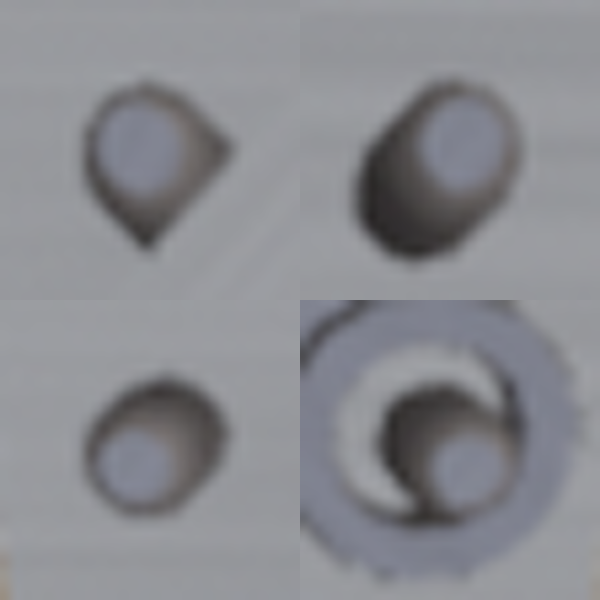

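```bash
cat > pnp.py <<'E'
from studs import *
from scipy.optimize import least_squares
from scipy.spatial.transform import Rotation as Ro
def disk(im,uv,r_=9,S=8):
    x,y=int(round(uv[0])),int(round(uv[1])); c=im[y-r_:y+r_+1,x-r_:x+r_+1].astype(np.float32)
    c=cv2.resize(c,None,fx=S,fy=S,interpolation=cv2.INTER_CUBIC)
    b=c[:,:,0]-c[:,:,2]
    cx=(uv[0]-(x-r_)+.5)*S; cy=(uv[1]-(y-r_)+.5)*S
    v0=b[int(cy),int(cx)]
    m=(b>v0*0.55).astype(np.uint8)
    n,l,st,ce=cv2.connectedComponentsWithStats(m,connectivity=4)
    k=l[int(cy),int(cx)]; 
    if k==0: return None
    return np.array([ce[k][0]+.5,ce[k][1]+.5])/S-.5+[x-r_,y-r_], st[k][4]/S**2, v0
def fit(imgs):
    # imgs: list of (cam tuple, dict px); unknown s + per image small pose correction
    def model(s): return np.array([[75,75+s],[75,-75+s],[-75,75],[-75,-75]])/1e3
    names=['fl','fr','nl','nr']
    def res(p):
        s=p[0]; out=[]
        X=np.c_[model(s*1),np.zeros(4)]
        for i,(c,px) in enumerate(imgs):
            K=c[0]; q=p[1+6*i:7+6*i]
            Y=Ro.from_rotvec(q[:3]).apply(X)+q[3:]
            u=(K@Y.T).T; u=u[:,:2]/u[:,2:]
            out.append((u-np.array([px[n] for n in names])).ravel())
        return np.concatenate(out)
    p0=[0.]
    for c,px in imgs:
        a=np.radians(10.9); Rb=np.array([[np.cos(a),-np.sin(a),0],[np.sin(a),np.cos(a),0],[0,0,1]])
        o=np.array([.608,-.035,.05]); R=c[1]@Rb; p0+=list(Ro.from_matrix(R).as_rotvec())+list(c[1]@o+c[2])
    f=least_squares(lambda p:res(np.r_[p[0]*1,p[1:]]),p0,x_scale=np.r_[1,np.full(len(p0)-1,.01)])
    return f
if __name__=='__main__':
    im=cv2.imread('pics/w_n.png')
    px=dict(fl=(233.8,31.3),fr=(400.8,32.9),nl=(244.3,194.0),nr=(391.3,195.2))
    q={}
    for k,v in px.items():
        d=disk(im,v); print(k,v,d); q[k]=d[0]
    c=load('pics/w_n.npz')
    rep({k:back(c,q[k],.05) for k in q})
    for Q in (px,q):
        f=fit([(c,Q)]); s=f.x[0]; print('s',s,'rms',np.sqrt((f.fun**2).mean()),'diff D(nr-fl)-D(nl-fr)',np.hypot(150,150+s)-np.hypot(150,150-s))
        R=Ro.from_rotvec(f.x[1:4]).as_matrix(); Rw=c[1].T@R; print('pose est in world rot z-axis',Rw[:,2].round(4),'org',(c[1].T@(f.x[4:7]-c[2])).round(4))
E
python3 pnp.py
```

```text
fl (233.8, 31.3) (array([233.39276549,  31.37396018]), np.float64(44.140625), np.float32(16.057693))
fr (400.8, 32.9) (array([400.64295375,  32.94347731]), np.float64(44.765625), np.float32(16.021545))
nl (244.3, 194.0) (array([243.98995249, 194.16214047]), np.float64(30.421875), np.float32(16.302612))
nr (391.3, 195.2) (array([391.07285542, 195.5428581 ]), np.float64(29.234375), np.float32(15.698502))
fl [0.6685 0.0542 0.05  ]
fr [ 0.6959 -0.0931  0.05  ]
nl [0.5215 0.025  0.05  ]
nr [ 0.5489 -0.1224  0.05  ]
near 0.14992777288420633 far 0.14985590325722642 left 0.14987673325034512 right 0.14986918091893806 D_nl-fr 0.21063712783740865 D_nr-fl 0.21328602983296482
s 1.8025109722502646 rms 0.018078088036157743 diff D(nr-fl)-D(nl-fr) 2.5490894503236348
pose est in world rot z-axis [ 0.003  -0.0025  1.    ] org [ 0.6092 -0.0353  0.0494]
s 1.874316850047563 rms 0.007704815804570459 diff D(nr-fl)-D(nl-fr) 2.6506325755574096
pose est in world rot z-axis [1.e-03 1.e-04 1.e+00] org [ 0.6089 -0.035   0.0498]
```

Camera shear fit from this image: all sides 149.9 mm and the diagonal difference ≈2.65 mm. I'll check it against the pre-measurement image w9, then a second viewpoint.

```bash
cat > chk.py <<'E'
from pnp import *
import sys
def chk(tag,px):
    im=cv2.imread(f'pics/{tag}.png'); c=load(f'pics/{tag}.npz'); q={}
    for k,v in px.items():
        d=disk(im,v); print(k,v,d); q[k]=d[0] if d is not None else np.array(v)
    rep({k:back(c,q[k],.05) for k in q})
    f=fit([(c,q)]); s=f.x[0]; print('s',s,'rms',np.sqrt((f.fun**2).mean()),'diff',np.hypot(150,150+s)-np.hypot(150,150-s))
    return c,q
if __name__=='__main__':
    a=chk('w9',dict(fl=(247.2,42.6),fr=(396.2,44),nl=(256.2,187.9),nr=(387.4,189.3)))
E
python3 chk.py
python3 -c "
from h import *
go(.60,-.075,.215,55.9)"
```

```text
fl (247.2, 42.6) (array([246.80713589,  42.72857065]), np.float64(36.046875), np.float32(15.865677))
fr (396.2, 44) (array([396.17231623,  43.92735881]), np.float64(34.859375), np.float32(15.9086))
nl (256.2, 187.9) (array([255.37736928, 188.76919935]), np.float64(23.90625), np.float32(16.30606))
nr (387.4, 189.3) (array([388.24493243, 189.69353282]), np.float64(24.28125), np.float32(16.68991))
fl [0.6685 0.0542 0.05  ]
fr [ 0.6958 -0.0931  0.05  ]
nl [0.5214 0.0249 0.05  ]
nr [ 0.5489 -0.1225  0.05  ]
near 0.14992516776463993 far 0.14981345301540117 left 0.1499779822936391 right 0.1498027785135535 D_nl-fr 0.2105522865913578 D_nr-fl 0.2133625673936663
s 1.985128715272517 rms 0.0006652417948775455 diff 2.8073344892645196
pos [ 0.5392 -0.0479  0.2052] yaw 11.02 t 23.3667
shift [ 0.1817  0.1275 -0.0328] turn [-0.0004 -0.0007 -0.2493] rows 7.0
```

Before: 2.81; after: 2.65. So the frame wasn't racked. Because this is near the 3 mm limit, I'll take one more view turned 90° to cancel any camera bias.

```bash

python3 -c "
from h import *
go(.596,.034,.205,-79.1)"
python3 -m creep '[[0.35,0.04,-0.03,0,0,0,0.04],[0.35,0.09,-0.08,0,0,0,0.08],[0.35,0.14,-0.13,0,0,0,0.12],[0.35,0.19,-0.18,0,0,0,0.16],[0.35,0.23,-0.22,0,0,0,0.195]]'
python3 -c "
from h import *
go(.596,.034,.205,-79.1)"
```

```text
pos [ 0.5392 -0.0479  0.2052] yaw 11.02 t 23.3667
shift [ 0.238  -0.2316  0.0013] turn [-8.000e-04  1.000e-04  5.007e-01] rows 13.0
time_s: 23.78
tcp_pos: [0.5951, 0.0313, 0.2052]
ee_rot: [[0.911, -0.413, 0.001], [-0.413, -0.911, 0.002], [0.0, -0.002, -1.0]]
wrist_force: [0.2, -0.3, 0.9]
gripper_width: 0.352
pos [0.5951 0.0313 0.2052] yaw -24.39 t 23.7833
shift [-0.0011 -0.0095  0.0007] turn [-7.000e-04  3.000e-04  3.039e-01] rows 8.0
```

```bash

python3 -m creep '[[0.35,0,-0.009,0,0,0,0.039],[0.35,0,-0.009,0,0,0,0.078],[0.35,0,-0.009,0,0,0,0.117],[0.35,0,-0.009,0,0,0,0.156],[0.35,0,-0.009,0,0,0,0.195]]'
python3 -m creep '[[0.35,0,0,0,0,0,0.039],[0.35,0,0,0,0,0,0.078],[0.35,0,0,0,0,0,0.108],[0.35,0,0,0,0,0,0.108],[0.35,0,0,0,0,0,0.108]]'
python3 -m creep '[[0.35,0,0,0,0,0,0],[0.35,0,0,0,0,0,0]]'
python3 look.py p; python3 -c "
from h import *
im=cv2.imread('pics/w_p.png'); crop(im,220,0,420,225,3.5,'pics/w_pc.png')"
```

```text
time_s: 24.2
tcp_pos: [0.5963, 0.0338, 0.2049]
ee_rot: [[0.503, -0.864, 0.001], [-0.864, -0.503, 0.002], [-0.001, -0.001, -1.0]]
wrist_force: [-1.0, -0.2, -0.1]
gripper_width: 0.35
time_s: 24.62
tcp_pos: [0.5963, 0.0339, 0.2048]
ee_rot: [[0.189, -0.982, 0.0], [-0.982, -0.189, 0.002], [-0.002, -0.001, -1.0]]
wrist_force: [-0.3, 0.1, 0.3]
gripper_width: 0.353
time_s: 24.78
tcp_pos: [0.5963, 0.0339, 0.2047]
ee_rot: [[0.191, -0.982, 0.0], [-0.982, -0.191, 0.002], [-0.002, -0.001, -1.0]]
wrist_force: [-0.7, -0.2, -0.2]
gripper_width: 0.346
[0.5963 0.0339 0.2047] [-0.72 -0.25 -0.21] 0.34609345624999055 24.7833
tool [[0.191, -0.982, 0.0], [-0.982, -0.191, 0.002], [-0.002, -0.001, -1.0]]
```

View pics/w_pc.png

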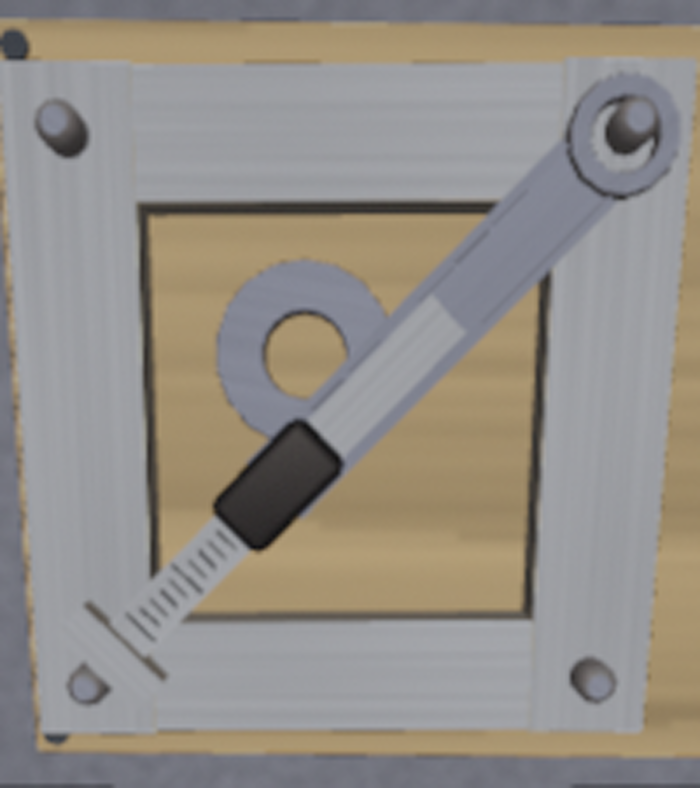

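```bash
python3 - <<'E'
from chk import *
f=lambda x,y:(220+x/3.5-.4,y/3.5-.4)
a=chk('w_p',dict(fr=f(58,117),nr=f(638,115),fl=f(86,687),nl=f(599,685)))
b=chk('w_n',dict(fl=(233.8,31.3),fr=(400.8,32.9),nl=(244.3,194.0),nr=(391.3,195.2)))
ff=fit([a,b]); s=ff.x[0]; print('joint s',s,'rms',np.sqrt((ff.fun**2).mean()),'diff',np.hypot(150,150+s)-np.hypot(150,150-s))
E
```

```text
fr (236.17142857142858, 33.02857142857143) (array([234.69399579,  33.8391415 ]), np.float64(44.5), np.float32(16.956192))
nr (401.8857142857143, 32.457142857142856) (array([402.53054544,  33.01454648]), np.float64(45.046875), np.float32(17.200745))
fl (244.17142857142858, 195.88571428571427) (array([243.50757952, 196.54280567]), np.float64(31.4375), np.float32(16.00911))
nl (390.74285714285713, 195.31428571428572) (array([390.73738354, 195.89117495]), np.float64(30.1875), np.float32(16.825455))
fr [ 0.6959 -0.0932  0.05  ]
nr [ 0.5488 -0.1225  0.05  ]
fl [0.6686 0.0542 0.05  ]
nl [0.5216 0.0249 0.05  ]
near 0.14988579824402554 far 0.14983012505111473 left 0.14991560767237605 right 0.15000323653012318 D_nl-fr 0.2105806122446589 D_nr-fl 0.21341573132805727
s 2.006389284745877 rms 0.023407237999257677 diff 2.837399478928063
fl (233.8, 31.3) (array([233.39276549,  31.37396018]), np.float64(44.140625), np.float32(16.057693))
fr (400.8, 32.9) (array([400.64295375,  32.94347731]), np.float64(44.765625), np.float32(16.021545))
nl (244.3, 194.0) (array([243.98995249, 194.16214047]), np.float64(30.421875), np.float32(16.302612))
nr (391.3, 195.2) (array([391.07285542, 195.5428581 ]), np.float64(29.234375), np.float32(15.698502))
fl [0.6685 0.0542 0.05  ]
fr [ 0.6959 -0.0931  0.05  ]
nl [0.5215 0.025  0.05  ]
nr [ 0.5489 -0.1224  0.05  ]
near 0.14992777288420633 far 0.14985590325722642 left 0.14987673325034512 right 0.14986918091893806 D_nl-fr 0.21063712783740865 D_nr-fl 0.21328602983296482
s 1.874316850047563 rms 0.007704815804570459 diff 2.6506325755574096
joint s 1.9407635423786618 rms 0.024494885895064794 diff 2.744596689540259
```

All estimates agree: rule 2.83, camera 2.65–2.84 mm, before and after measuring. So the diagonals agree within 3 mm and the marker goes to the middle. Next, a view of the track.

```bash

python3 -c "
from h import *
go(.427,-.069,.19,10.5)"
python3 -m creep '[[0.35,0.02,-0.06,0,0,0,-0.04],[0.35,0.06,-0.14,0,0,0,-0.08],[0.35,0.1,-0.23,0,0,0,-0.12],[0.35,0.14,-0.32,0.02,0,0,-0.16],[0.35,0.18,-0.42,0.04,0,0,-0.2]]'
python3 -c "
from h import *
go(.427,-.069,.19,10.5)"
```

```text
pos [0.5963 0.0339 0.2047] yaw -79.05 t 24.8833
shift [0.2296 0.6194 0.0483] turn [-6.000e-04  3.000e-04 -4.975e-01] rows 13.0
time_s: 25.3
tcp_pos: [0.7315, 0.0045, 0.1934]
ee_rot: [[0.733, -0.68, 0.002], [-0.68, -0.733, 0.002], [-0.0, -0.003, -1.0]]
wrist_force: [1.5, -0.1, -1.3]
gripper_width: 0.353
pos [0.7315 0.0045 0.1934] yaw -42.88 t 25.3
shift [-0.5769  0.8703  0.0093] turn [-0.0008 -0.0003 -0.2966] rows 8.0
```

I typed the y sign before reading the computed value, so the arm moved forward through clear air at z≈0.19; no harm done. Correcting now.

```bash

python3 -m creep '[[0.35,-0.06,0.09,0,0,0,-0.039],[0.35,-0.13,0.2,0,0,0,-0.078],[0.35,-0.2,0.31,0,0,0,-0.117],[0.35,-0.27,0.41,0,0,0,-0.156],[0.35,-0.34,0.51,0,0,0,-0.195]]'
python3 -c "
from h import *
go(.427,-.069,.19,10.5)"
```

```text
time_s: 25.72
tcp_pos: [0.551, -0.0388, 0.1923]
ee_rot: [[0.992, -0.129, 0.0], [-0.129, -0.992, 0.002], [0.0, -0.002, -1.0]]
wrist_force: [-0.4, -0.8, 1.1]
gripper_width: 0.352
pos [ 0.551  -0.0388  0.1923] yaw -7.41 t 25.7167
shift [-0.397   0.1533  0.0074] turn [-0.0006 -0.0002 -0.0995] rows 4.0
```

```bash

python3 -m creep '[[0.35,-0.12,0.05,0,0,0,-0.035],[0.35,-0.24,0.09,0,0,0,-0.07],[0.35,-0.34,0.13,0,0,0,-0.0995],[0.35,-0.397,0.153,0.007,0,0,-0.0995],[0.35,-0.397,0.153,0.007,0,0,-0.0995]]'
python3 -m creep '[[0.35,0,0,0,0,0,0],[0.35,0,0,0,0,0,0],[0.35,0,0,0,0,0,0]]'
python3 look.py q; python3 -c "
from h import *
im=cv2.imread('pics/w_q.png'); crop(im,200,40,460,230,3,'pics/w_qc.png')
for n in ['marker_grip','board']:
    for d in r.recognise('wrist',n)[:2]: print(n,d['score'],(np.array(d['rect'])*[640,400,640,400]).round(1))
"
```

```text
time_s: 26.13
tcp_pos: [0.4228, -0.0698, 0.1901]
ee_rot: [[0.983, 0.182, -0.001], [0.182, -0.983, 0.002], [-0.001, -0.003, -1.0]]
wrist_force: [0.7, 0.1, -0.8]
gripper_width: 0.353
time_s: 26.38
tcp_pos: [0.4237, -0.0696, 0.1903]
ee_rot: [[0.983, 0.182, -0.0], [0.182, -0.983, 0.002], [-0.0, -0.002, -1.0]]
wrist_force: [0.5, -0.1, 0.5]
gripper_width: 0.347
[ 0.4237 -0.0696  0.1903] [ 0.54 -0.09  0.51] 0.3466610923265911 26.3833
tool [[0.983, 0.182, -0.0], [0.182, -0.983, 0.002], [-0.0, -0.002, -1.0]]
marker_grip 0.87 [329.7 120.6 355.2 152.5]
board 0.62 [203.2   0.  431.4 164.6]
```

View pics/w_qc.png

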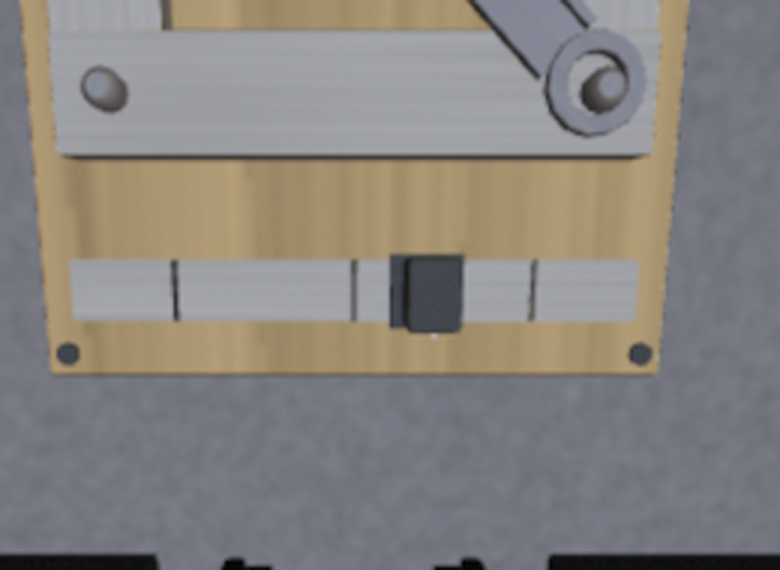

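The picture shows the track's middle tick at (318,137), end ticks at columns 258 and 377, and the marker's top at (345,137).

```bash
python3 -c "
from studs import *
c=load('pics/w_q.npz'); s=r.sense()
xb=np.array([.9833,.1822,0]);yb=np.array([-.1822,.9833,0])
P={}
for n,uv,z in [('post',(344.7,137.4),.064),('tL',(258,136.7),.024),('tM',(317.4,136.7),.024),('tR',(377,136.7),.024),('nl',(200+97/3,40+84/3),.05),('nr',(200+607/3,40+86/3),.05)]:
    P[n]=back(c,uv,z); print(n,P[n].round(4), 'tool',(s['ee_rot'].T@(P[n]-s['tcp_pos'])).round(4))
print('L-R',np.linalg.norm(P['tL']-P['tR']),'marker along y from middle', (P['post']-P['tM'])@yb)
print('mid near', (P['nl']+P['nr'])/2-.06*xb)
go(*( list((P['post'])[:2])+[.11]),10.5)
"
```

```text
post [ 0.4817 -0.0831  0.064 ] tool [0.055  0.0242 0.1257]
tL [ 0.4651 -0.0009  0.024 ] tool [ 0.0537 -0.0596  0.1659]
tM [ 0.476  -0.0597  0.024 ] tool [0.0537 0.0003 0.1658]
tR [ 0.4869 -0.1187  0.024 ] tool [0.0537 0.0603 0.1656]
nl [0.5215 0.0244 0.05  ] tool [ 0.1138 -0.0742  0.1399]
nr [ 0.5481 -0.1219  0.05  ] tool [0.1132 0.0744 0.1395]
L-R 0.11982721337902888 marker along y from middle -0.024044244187496205
mid near [ 0.47579633 -0.05968487  0.05      ]
pos [ 0.4234 -0.0696  0.1899] yaw 10.48 t 26.5833
shift [0.1831 0.0804 0.2658] turn [-0.0008  0.0004 -0.0001] rows 3.0
```

```bash

python3 -m creep '[[0.4,0.06,0.025,0.08,0,0,0],[0.4,0.12,0.055,0.16,0,0,0],[0.4,0.18,0.08,0.24,0,0,0],[0.4,0.18,0.08,0.266,0,0,0],[0.4,0.18,0.08,0.266,0,0,0]]'
python3 -m creep '[[0.4,0,0,0,0,0,0],[0.4,0,0,0,0,0,0]]'
python3 look.py u; python3 -c "
from h import *
go(.4807,-.0832,.052,10.5)
im=cv2.imread('pics/w_u.png'); print(back(cam('wrist'),(320,200),.064))"
```

```text
time_s: 27.0
tcp_pos: [0.4797, -0.0834, 0.107]
ee_rot: [[0.983, 0.181, -0.008], [0.181, -0.983, 0.002], [-0.008, -0.003, -1.0]]
wrist_force: [-0.7, -0.2, 0.9]
gripper_width: 0.4
time_s: 27.17
tcp_pos: [0.4795, -0.0833, 0.1074]
ee_rot: [[0.983, 0.181, -0.008], [0.181, -0.983, 0.002], [-0.008, -0.003, -1.0]]
wrist_force: [0.7, -0.4, 0.4]
gripper_width: 0.4
[ 0.4795 -0.0833  0.1074] [ 0.66 -0.39  0.38] 0.3998839638198961 27.1667
tool [[0.983, 0.181, -0.008], [0.181, -0.983, 0.002], [-0.008, -0.003, -1.0]]
pos [ 0.4799 -0.0832  0.1081] yaw 10.45 t 27.2667
shift [0.0038 0.001  0.187 ] turn [-0.0009  0.0019 -0.0003] rows 2.0
[ 0.49866348 -0.08152013  0.064     ]
```

View pics/w_u.png

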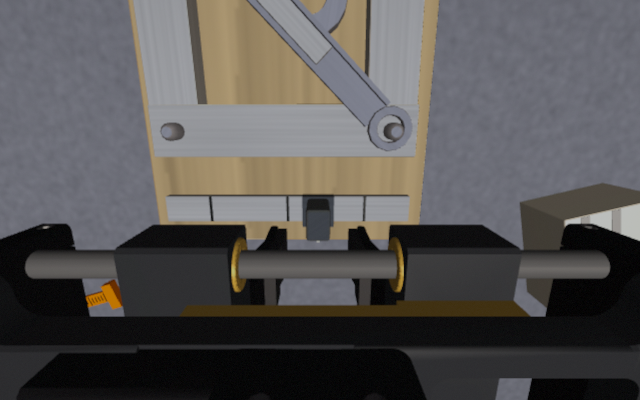

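View pics/s_u.png

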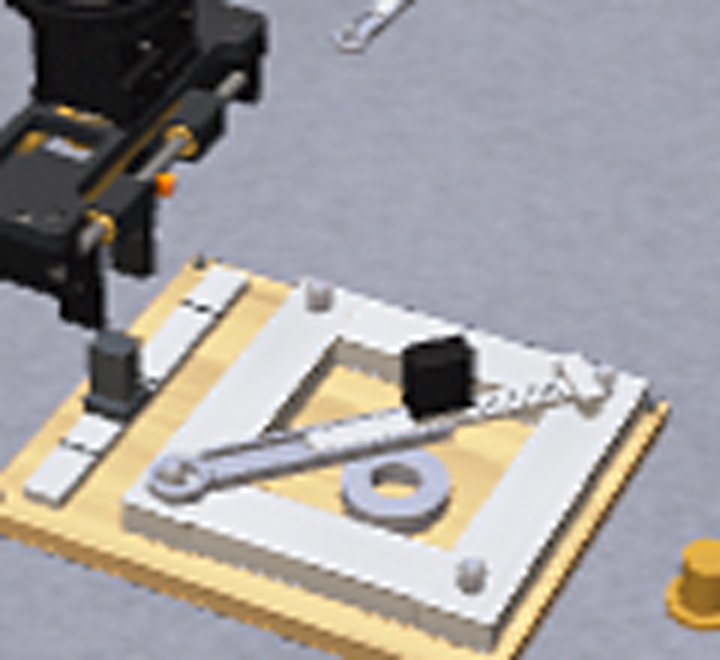

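```bash
python3 -c "
from studs import *
c=load('pics/w_u.npz')
im=cv2.imread('pics/w_u.png'); crop(im,270,180,370,270,7,'pics/w_uc.png')
for v in (205,213,223,241): print(v,back(c,(318,v),.064).round(4))
"
```

```text
205 [ 0.4949 -0.0809  0.064 ]
213 [ 0.4896 -0.0819  0.064 ]
223 [ 0.4829 -0.0832  0.064 ]
241 [ 0.4704 -0.0855  0.064 ]
```

View pics/w_uc.png

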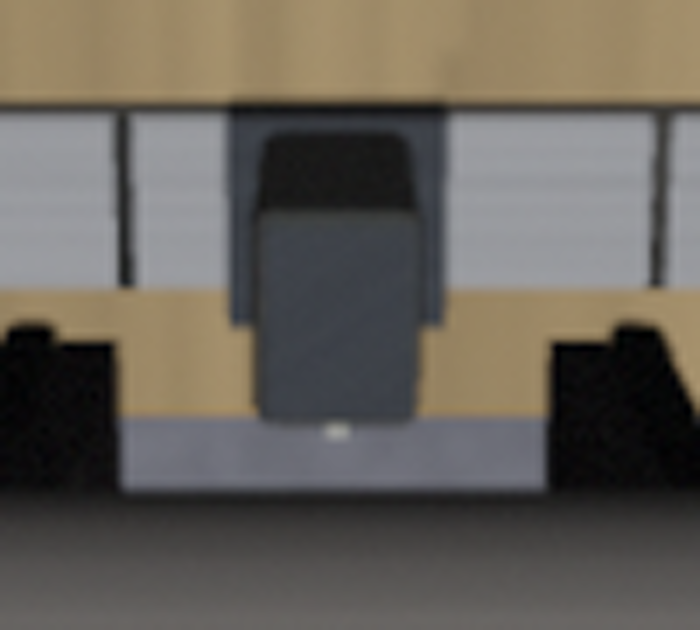

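Top face centre (318,225) gives (0.4815,-0.083), centred between the jaws. I'll descend and grip.

```bash

python3 -m creep '[[0.4,0.004,0.001,0.06,0,0.001,0],[0.4,0.004,0.001,0.12,0,0.002,0],[0.4,0.004,0.001,0.17,0,0.002,0],[0.4,0.004,0.001,0.187,0,0.002,0],[0.4,0.004,0.001,0.187,0,0.002,0]]'
python3 -m creep '[[0,0,0,0,0,0,0],[0,0,0,0,0,0,0],[0,0,0,0,0,0,0],[0,0,0,0,0,0,0],[0,0,0,0,0,0,0]]'
python3 -c "
from h import *
go(.4768,-.0597,.052,10.5)"
```

```text
time_s: 27.68
tcp_pos: [0.4802, -0.0832, 0.0519]
ee_rot: [[0.983, 0.182, -0.001], [0.182, -0.983, 0.003], [-0.001, -0.003, -1.0]]
wrist_force: [-0.0, -0.3, -0.2]
gripper_width: 0.397
time_s: 28.1
tcp_pos: [0.4808, -0.0831, 0.0527]
ee_rot: [[0.983, 0.182, 0.0], [0.182, -0.983, 0.003], [0.001, -0.003, -1.0]]
wrist_force: [-0.4, 1.2, 2.7]
gripper_width: 0.176
pos [ 0.4808 -0.0831  0.0527] yaw 10.49 t 28.1
shift [ 0.0012 -0.0792  0.0026] turn [-0.0009 -0.0003 -0.0001] rows 1.0
```

```bash

python3 -m creep '[[0,0,-0.015,0,0,0,0],[0,0,-0.03,0,0,0,0],[0,0,-0.048,0,0,0,0],[0,0,-0.066,0,0,0,0],[0,0,-0.078,0,0,0,0]]'
python3 -c "
from h import *
go(.4768,-.0597,.052,10.5)"
```

```text
time_s: 28.52
tcp_pos: [0.4764, -0.0594, 0.0527]
ee_rot: [[0.983, 0.183, 0.0], [0.183, -0.983, 0.003], [0.001, -0.003, -1.0]]
wrist_force: [1.1, -2.0, -0.7]
gripper_width: 0.181
pos [ 0.4764 -0.0594  0.0527] yaw 10.52 t 28.5167
shift [0.0012 0.0012 0.0025] turn [-0.0008 -0.0002  0.0001] rows 1.0
```

```bash

python3 -m creep '[[0,0,0,0,0,0,0],[0,0,0,0,0,0,0],[0,0,0,0,0,0,0]]'
python3 -m creep '[[0.4,0,0,0,0,0,0],[0.4,0,0,0,0,0,0],[0.4,0,0,0,0,0,0],[0.4,0,0,0,0,0,0],[0.4,0,0,0,0,0,0]]'
python3 -m creep '[[0.4,0,0,-0.04,0,0,0],[0.4,0,0,-0.12,0,0,0],[0.4,0,0,-0.22,0,0,0],[0.4,-0.05,0,-0.34,0,0,0],[0.4,-0.1,0,-0.45,0,0,0]]'
python3 -m creep '[[0.4,-0.08,0,0,0,0,0],[0.4,-0.08,0,0,0,0,0],[0.4,-0.08,0,0,0,0,0],[0.4,-0.08,0,0,0,0,0],[0.4,-0.08,0,0,0,0,0]]'
python3 look.py v; python3 -c "
from h import *
im=cv2.imread('pics/w_v.png'); crop(im,200,40,460,230,3,'pics/w_vc.png')"
```

```text
time_s: 28.77
tcp_pos: [0.4763, -0.059, 0.0527]
ee_rot: [[0.983, 0.183, 0.0], [0.183, -0.983, 0.003], [0.001, -0.003, -1.0]]
wrist_force: [-0.0, 1.2, -0.0]
gripper_width: 0.181
time_s: 29.18
tcp_pos: [0.4763, -0.0591, 0.0527]
ee_rot: [[0.983, 0.182, 0.0], [0.182, -0.983, 0.003], [0.001, -0.003, -1.0]]
wrist_force: [-0.5, -0.6, 0.5]
gripper_width: 0.386
time_s: 29.6
tcp_pos: [0.4466, -0.0651, 0.1891]
ee_rot: [[0.983, 0.183, -0.0], [0.183, -0.983, 0.003], [0.0, -0.003, -1.0]]
wrist_force: [-0.2, 0.1, -0.1]
gripper_width: 0.403
time_s: 30.02
tcp_pos: [0.4234, -0.0695, 0.1885]
ee_rot: [[0.983, 0.183, -0.001], [0.183, -0.983, 0.002], [-0.001, -0.003, -1.0]]
wrist_force: [-0.2, 0.0, 0.9]
gripper_width: 0.398
[ 0.4234 -0.0695  0.1885] [-0.17  0.04  0.92] 0.39788328929270583 30.0167
tool [[0.983, 0.183, -0.001], [0.183, -0.983, 0.002], [-0.001, -0.003, -1.0]]
```

View pics/w_vc.png

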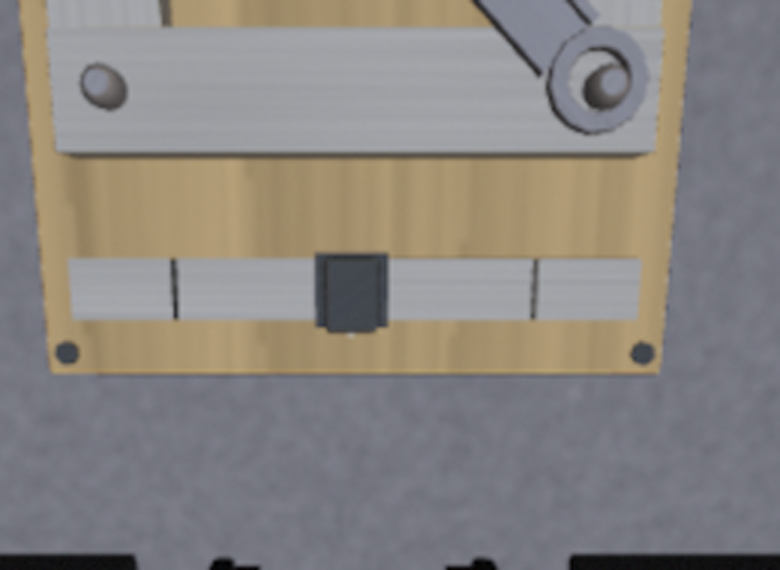

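View pics/s_v.png

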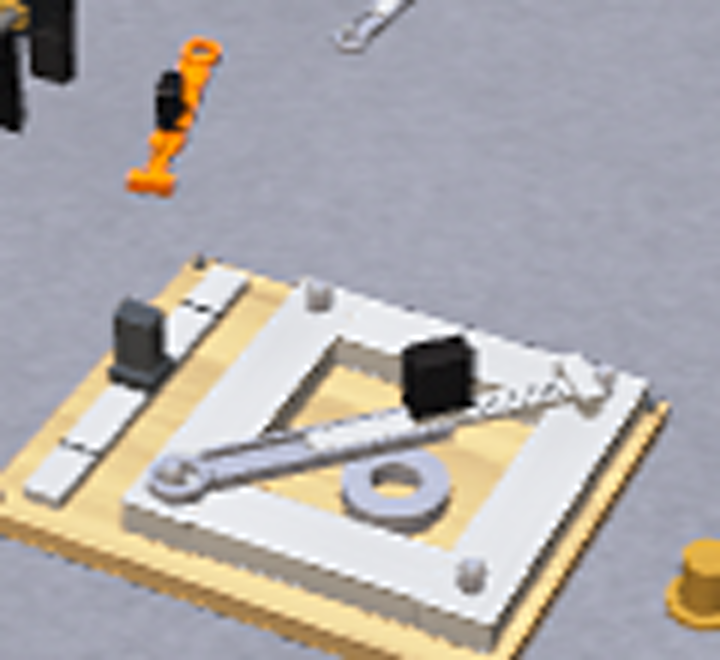

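The marker base spans crop columns 316–388, centre 352 against the tick midpoint 355, so it's within ~1 mm of the middle. One last check that the rule is tight and bearing.

```bash
python3 -c "
from studs import *
c=load('pics/w_n.npz'); f=lambda x,y:(220+(x+.5)/3.5-.5,(y+.5)/3.5-.5)
im=cv2.imread('pics/w_n.png'); 
E=back(c,f(586.5,672),.044); nr=np.array([.5489,-.1224]); fl=np.array([.6685,.0542])
u=(fl-nr)/np.linalg.norm(fl-nr); n=np.array([-u[1],u[0]])
print('eye-nr along/across mm',(E[:2]-nr)@u*1e3,(E[:2]-nr)@n*1e3)
T=back(c,f((150+68)/2,(122+210)/2),.050); print('tip back edge->fl along',(fl-T[:2])@u*1e3, 'across',(T[:2]-fl)@n*1e3)
c=load('pics/w_v.npz'); g=lambda x,y:(200+(x+.5)/3-.5,40+(y+.5)/3-.5)
yb=np.array([-.1822,.9833,0]); a=back(c,g(352,290),.03); m=(back(c,g(175,289),.024)+back(c,g(534,289),.024))/2
p=back(c,g(353,295),.064)
print('marker off',(a-m)@yb*1e3,(p-m)@yb*1e3)
"
python3 -c "
import cv2
im=cv2.imread('pics/w_n.png'); cv2.imwrite('pics/tipz.png',cv2.resize(im[15:70,220:290],None,fx=9,fy=9,interpolation=cv2.INTER_CUBIC))"
```

```text
eye-nr along/across mm 3.871057487181398 0.010259319489312376
tip back edge->fl along 19.611204489414565 across -1.5198884163565045
marker off 0.7756569151626433 0.3637308511170133
```

View pics/tipz.png

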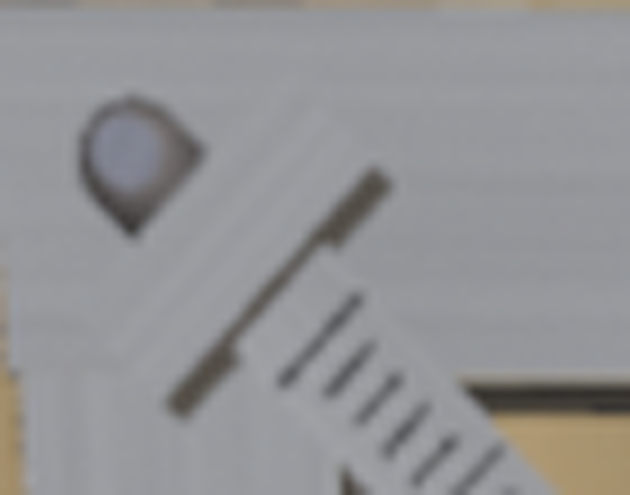

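The eye sits ~3–4 mm ahead of the stud centre (tight), and the tip face is ~6 mm from the far left stud's axis (bearing). Handing in.

```bash
python3 -c "
from station import r
print(r.finish_job(), r.sense()['time_s'])"
```

```text
the job is handed in; nothing more can be done
the job is handed in; nothing more can be done
```

I measured both diagonals with the large grey rule and handed the job in at about 30 s. They agree within 3 mm, so I slid the marker to the middle of its track.

- **First diagonal (near left to far right):** the rule read about 16.4 mm. The wrist force peaked at about 7.4 N, of which about 3 N was on the stud, well under the 18 N that racks the frame.
- **Second diagonal (near right to far left):** the rule read about 19.25 mm, with a wrist force of about 5 N. The rule is left lying there, released. The picture taken after release showed the eye tight on the near right stud and the tip against the far left stud.
- **Decision:** the near-right diagonal is the longer by 2.83 mm on the rule. Independent camera fits of the four studs gave 2.81 mm before measuring, and 2.65 and 2.84 mm after. The frame therefore did not rack.

**Last checks, including what disagreed:**
- The margin under the 3 mm limit is only 0.2–0.35 mm.
- The two rule readings together come out about 0.7 mm too long each for a 150 mm frame. This is probably flex in the grip. It should largely cancel in the difference, but if it grew with the force used, the true difference could be about 3.0 mm.
- The marker stands about 0.4–0.8 mm left of the exact middle.
- One survey move was typed with a wrong sign. It passed through clear air at about 0.19 m and touched nothing.

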